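Stage the setting ring and hold the backlight panel upright on its prop leg

TASK

Set up the steel setting ring for a silhouette check: first lay it flat in the middle of the target circle, between the two stops of the small stage plate, and let go of it. Then flip the red prop leg of the backlight panel forward past its dead centre until it is fully down, and only after that swing the panel up by its top rail until it stands upright on the leg, and finish while still holding it there, because it tips back when let go. Leave the other parts lying around alone.

Things in the scene. Friction and masses are not known exactly. Their poses are not given: they have to be found in the camera images.
- steel_ring: Bright steel setting ring, 32 mm outside diameter, 20 mm high, 10 mm bore, loose, lying flat on the granite plate. Origin: centre of its underside; z is the ring's axis, pointing up.
- sample_stand: The fixed stand on the granite: aluminium base plate 150 x 200 x 10 mm (x, y, z). Origin: centre of its underside; x points from the front (stage) to the back (panel), y to the left, z up. It carries the stage, panel and prop leg. A black rubber pad (22 mm across, top at z = 16 mm) at x = +5, y = +85 mm takes the leg's foot when the panel is upright.
- stage_centre (a point): Centre of the engraved 38 mm target circle on the top face of the steel stage plate (60 x 74 mm in stand x, y; top 18 mm above the granite), at x = -30 mm in the stand. Axes as the stand's. The two dark stops, 26 mm long in x, 10 mm wide and 7 mm high, stand at y = +24.5 and -24.5 mm; the gap between them is 39 mm.
- hub (a point): Middle of the horizontal hub axis on which the panel tips, at x = +46, z = +32 mm in the stand. Axes as the stand's; the hub axis is y. Mind the measuring machine above: its head hangs 0.53 m over the granite at world x over 0.57, y -0.02 to 0.13 m, and its ram and probe reach down to 0.03 m at x 0.70, y 0.02.
- panel (a joint): Tip of the backlight panel (white front, grey back, 114 mm wide, 0.45 kg) about the hub, rad. 0 = upright, positive = leaning back; starts on its back stop at 0.33. Back-heavy: upright, about 0.3 N at the rail keeps it from falling back (1 N to start lifting). With the leg down, the leg's foot meets its pad at about -0.01 and stops it; else it could go on to -0.35.
- rail_mid (a point): Middle of the panel's round black top rail: 14 mm diameter, 136 mm long along the hub axis, 105 mm from the hub axis; free all round, with 26 mm from rail underside to the panel below it. Its z axis points along the panel away from the hub, y along the rail.
- prop_leg (a joint): Swing of the red prop leg relative to the panel, in rad. 0 = folded, pointing up along the panel; it grows as the leg swings over to the front and down; 2.5 = fully down against its stop. Its weighted foot (60 g in all, under 0.05 N m) keeps it at either end: with the panel leaning back, its dead centre, where it points straight up, is at 0.33; pushed well past that it drops to the stop by itself.
- leg_pivot (a point): Pivot of the prop leg, on the left side of the panel (85 mm to the left of the panel's middle, 45 mm from the hub axis). The leg turns about the stand's y axis.
- leg_toe (a point): Centre of the leg's round rubber foot, 12 mm across, 68 mm from the pivot; the leg is a rod of 8 mm diameter. Folded, it points up just past the rail with 13 mm between it and the rail's end, and can be pushed forward (towards the stand's -x) from behind.
- milled_block: Bystander: milled aluminium block 50 x 16 x 40 mm, loose. Origin: centre of its underside.
- alu_disc: Bystander: turned aluminium disc with bolt circle, 90 mm across, 22 mm high, loose. Origin: centre of its underside.
Not all that is in view belongs to the job. Leave any purple or yellow look-alike of the steel_ring alone.

How it is judged:
By the outcome, as a careful person would: the job done as asked, in the order asked, and still so for the second after the job is handed in, while the arm keeps its last pose, push and grip.
It also fails if it takes over 58 s, if anything falls off the work surface, if the arm or the gripper's body presses on something with over 40 N, if the wrist force passes 120 N, or if a joint passes its speed limit or range.

ROBOT

A 6-joint arm with a two-finger parallel gripper is mounted at the origin on a cart in front of the work surface, level with it; the furniture and walls round the work are solid. World frame = base frame: x ahead of the robot, y to its left, z up, the work surface at z = 0. Lengths are in m, angles in rad, forces in N, time in s.
With the tool pointing down it reaches from about 0.25 to 0.775 m from the base axis. Payload 4 kg.
Tool frame: the origin (TCP) lies on the centre line of the jaws, within the pads' length; the fingertips stand 8 mm ahead of it and the grasp point (between the pads) lies 11 mm behind it; z points along the fingers, y is the direction in which the jaws open and shut (so a half turn about z gives the same grasp; the last joint's range is limited). The gripper opens to 94 mm and grips with 3 to 60 N. Pads are 16 mm wide; open, the fingers measure 119 mm over their backs; the gripper's body (75 mm by 177 mm) begins 78 mm behind the grasp point.
Start: joints at [-1.24, 0.087, 1.371, -0, 1.684, -0.103], TCP at [0.231, -0.499, 0.214] pointing down, gripper open.
Joint ranges: [-3.1, 3.1], [-0.76, 2.03], [0.27, 2.55], [-1.08, 4.22], [0.17, 2.65], [-2.57, 2.57]. Speed limits (rad/s): [2.79, 2.79, 3.14, 3.14, 3.14, 3.14].

INTERFACE

Orientations are given as [roll, pitch, yaw] about the fixed x, y, z axes, in that order (R = Rz(yaw) Ry(pitch) Rx(roll)).
In Python, from bench import robot, cams, close_job gives the robot as it stands.
- The arm moves only by the tool arm_command, never from a script. Its argument "plan" is one flat list of numbers, 7 for each row, row after row: the shift along the tool's x, y, z in cm, then the turn, a rotation vector about the tool's x, y, z in degrees, then the closure, from 0 (fully open) to 1 (shut). A call has 1 to 8 rows; each row shifts and turns the commanded pose from where the row before left it, along the tool's axes as they then stand; what a row does not reach is not made up. A row lasts 1/8 s, in which the tool goes at most 62.5 mm and 10.7 degrees, less where a joint would pass 70% of its speed; a pose out of reach is approached as far as the arm can. A call with a gripper value outside its range is refused whole. The fingers move at their own pace and stop on an object; the grip force is fixed at half the most. Time passes only in rows, so rows that do not move let the fingers close. It gives the time, the measured TCP pose, the force and the opening at its end, in the units of the state.
- robot.get_obs(): the state, without advancing time (a new reading comes with each control period).
- cams.snapshot(name): name is "scene" or "side" or "wrist"; returns a dict with "pixels" (400x640x3 uint8, red, green, blue), "fov_y" (degrees; the focal length in pixels is half the picture's height over the tangent of half this angle, whatever the lens; pixels are square), "cx", "cy" (the principal point, pixels), "camera_from_world" (4x4, takes a point from world to camera coordinates); the wrist camera has in their place "tool_from_camera" (4x4, takes a point from camera to tool coordinates, whose origin is the TCP and whose axes are the flange's). Camera axes: x right, y up, looking along -z (the intrinsics and any distortion apply to the point x, -y, -z); pixel columns grow to the right and rows downward; lengths in m; the calibration is good to about 2 mm. A picture is of the moment at which its call begins: read the wrist's pose just before it. There is no depth.
- close_job(): hands the job in, once; it reports no verdict.
The state is a dict: "time": time; "joint_positions": joint angles; "qvel": joint speeds; "joint_torque": joint torques, N m; "tool_pos": TCP position; "ee_rot": TCP orientation; "wrist_force": force on the tool from outside, world axes, zero at the start; "wrist_torque": the same for the moment, N m; "width": finger opening in m.
Only numpy, scipy, OpenCV 4.12 (cv2) and the standard library are available. Lean on these libraries where they do the work, as an engineer would, in place of code of your own. Each camera call takes 0.05 s, during which the arm holds its last target.

## Working session

There is one attempt and no reset: what is moved stays moved. The work goes in short steps, Python scripts to look and compute and a tool call to move; the robot and the scene stay as the last step left them, time stands still between calls to the robot, and variables do not carry over. Pictures are saved under pics/ and viewed, and the job is handed in when it is done.

Besides the shell and the picture viewer there is one more tool, called after "Request:" as a command line: name --argument value ..., lists and objects as JSON in quotes. arm_command: Moves the arm, as the interface text tells. Its arguments: {"type":"object","properties":{"plan":{"type":"array","items":{"type":"number"}}},"required":["plan"]}

```bash
mkdir -p pics; ls; python3 - <<'E'
from bench import robot,cams
import cv2,numpy as np
o=robot.get_obs(); print({k:np.round(v,3) for k,v in o.items()})
for n in ["scene","side","wrist"]:
    s=cams.snapshot(n); cv2.imwrite(f"pics/{n}0.png",s["pixels"][:,:,::-1])
    print(n,{k:(np.round(v,4).tolist()) for k,v in s.items() if k!="pixels"})
E
```

```text
pics
{'time': np.float64(0.0), 'joint_positions': array([-1.24 ,  0.088,  1.372, -0.   ,  1.684, -0.103]), 'qvel': array([-0.002, -0.002,  0.001, -0.002, -0.001, -0.   ]), 'joint_torque': array([ 1.0000e-03, -3.4017e+01, -3.0243e+01,  7.2000e-02,  3.3000e-02,
       -0.0000e+00]), 'tool_pos': array([ 0.231, -0.499,  0.212]), 'ee_rot': array([-3.139, -0.   ,  0.434]), 'wrist_force': array([-0.379,  0.359, -0.333]), 'wrist_torque': array([-0.046,  0.029,  0.026]), 'width': np.float64(0.094)}
scene {'fov_y': 55.8329, 'cx': 319.3349, 'cy': 202.988, 'camera_from_world': [[-0.5892, -0.8077, 0.0212, 0.3384], [0.5393, -0.3735, 0.7547, -0.3623], [-0.6017, 0.4561, 0.6557, -0.599], [0.0, 0.0, 0.0, 1.0]]}
side {'fov_y': 42.9209, 'cx': 309.3438, 'cy': 201.3974, 'camera_from_world': [[0.3075, -0.9515, -0.0003, -0.1224], [0.3861, 0.1245, 0.914, -0.325], [-0.8697, -0.2812, 0.4057, -0.7156], [0.0, 0.0, 0.0, 1.0]]}
wrist {'fov_y': 59.0662, 'cx': 315.8616, 'cy': 200.1594, 'tool_from_camera': [[-0.0009, 0.9707, 0.2405, 0.07], [1.0, 0.0007, 0.0012, -0.0005], [0.001, 0.2405, -0.9707, -0.1711], [0.0, 0.0, 0.0, 1.0]]}
```

View pics/scene0.png

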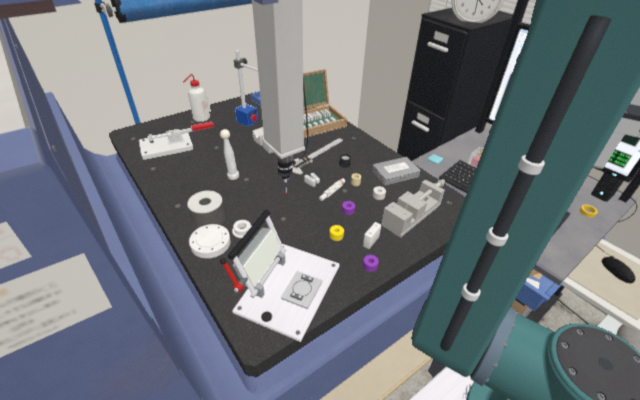

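View pics/side0.png

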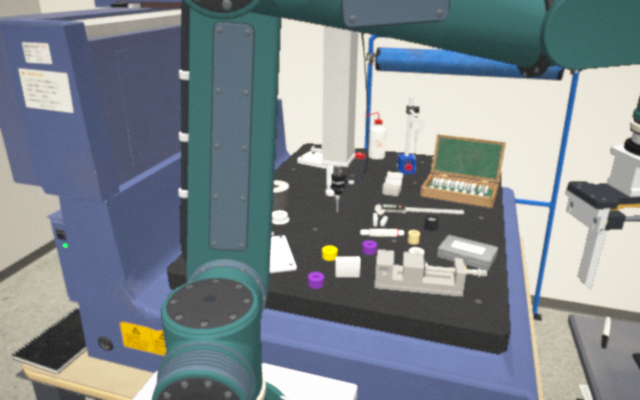

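View pics/wrist0.png

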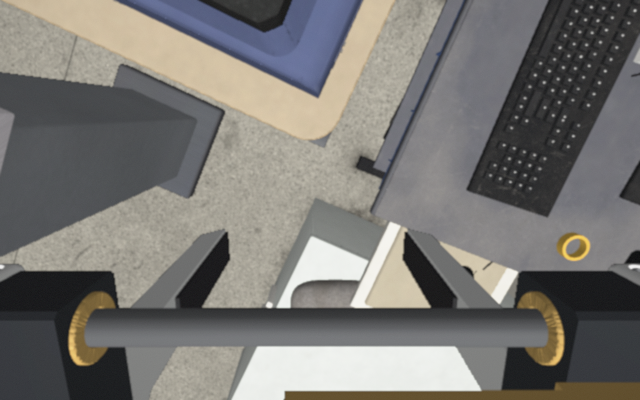

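```bash
python3 - <<'E'
import cv2
im=cv2.imread("pics/scene0.png")
cv2.imwrite("pics/s_a.png",cv2.resize(im[180:340,180:350],None,fx=4.6,fy=3.7*4.6/4.6,interpolation=cv2.INTER_CUBIC) if 0 else cv2.resize(im[195:340,180:350],None,fx=4,fy=4,interpolation=cv2.INTER_CUBIC))
cv2.imwrite("pics/s_b.png",cv2.resize(im[140:280,310:460],None,fx=4,fy=4,interpolation=cv2.INTER_CUBIC))
E
```

```text
(no output)
```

View pics/s_a.png

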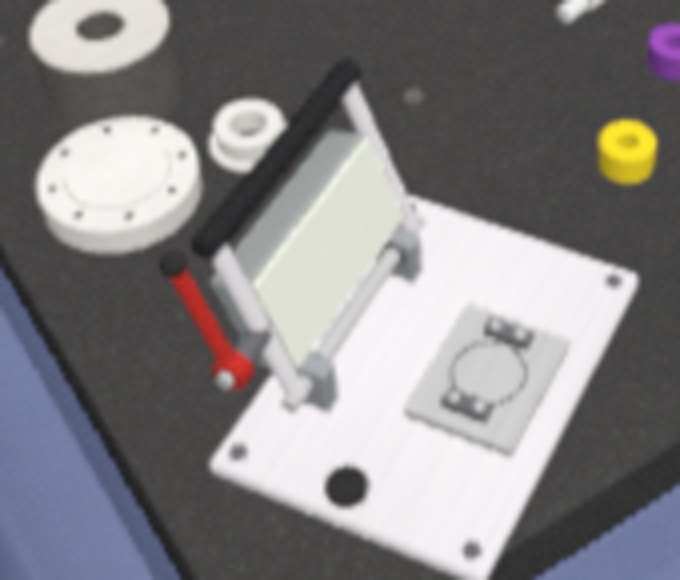

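View pics/s_b.png

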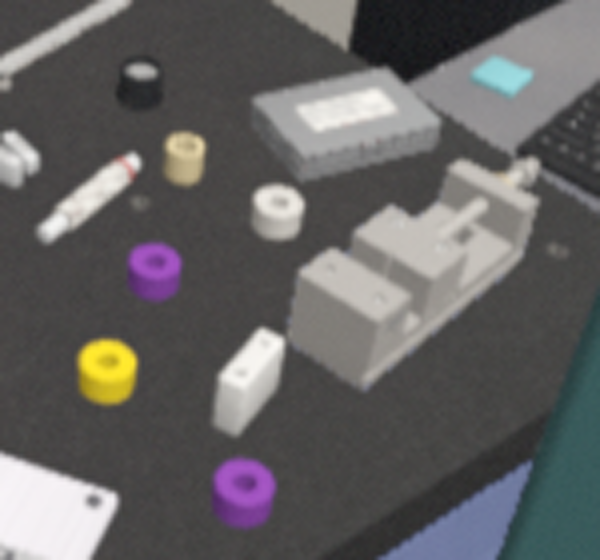

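```bash
cat > h.py <<'E'
import numpy as np,cv2
from scipy.spatial.transform import Rotation as R
from scipy.optimize import least_squares
CAL={"scene":(55.8329,319.3349,202.988),"side":(42.9209,309.3438,201.3974),"wrist":(59.0662,315.8616,200.1594)}
CW={}
def cam(s,obs=None):
    f=200/np.tan(np.radians(s["fov_y"])/2)
    if "camera_from_world" in s: M=np.array(s["camera_from_world"])
    else:
        T=np.eye(4);T[:3,:3]=R.from_euler('xyz',obs["ee_rot"]).as_matrix();T[:3,3]=obs["tool_pos"]
        M=np.linalg.inv(T@np.array(s["tool_from_camera"]))
    return f,s["cx"],s["cy"],M
def proj(c,P):
    f,cx,cy,M=c;P=np.atleast_2d(P);q=P@M[:3,:3].T+M[:3,3]
    return np.c_[cx+f*q[:,0]/-q[:,2],cy-f*q[:,1]/-q[:,2]]
def back(c,uv,z):
    f,cx,cy,M=c;d=np.array([(uv[0]-cx)/f,-(uv[1]-cy)/f,-1])
    Ri=M[:3,:3].T;o=-Ri@M[:3,3];w=Ri@d
    return o+w*(z-o[2])/w[2]
def fitpose(c,L,uv,x0):
    L=np.array(L,float);uv=np.array(uv,float)
    def W(p):
        a=p[2];r=np.array([[np.cos(a),-np.sin(a),0],[np.sin(a),np.cos(a),0],[0,0,1]]);return L@r.T+[p[0],p[1],0]
    s=least_squares(lambda p:(proj(c,W(p))-uv).ravel(),x0)
    return s.x,(proj(c,W(s.x))-uv)
E
python3 - <<'E'
from h import *
from bench import cams
s=cams.snapshot("scene");c=cam(s)
cr=lambda u,v:(180+u/4,195+v/4)
L=[(.075,.1,.01),(-.075,.1,.005),(-.075,-.1,.01),(.005,.085,.016),(-.03,0,.018)]
uv=[cr(212,465),cr(490,578),cr(637,277),cr(347,487),cr(489,373)]
p,e=fitpose(c,L,uv,[.5,.2,0]);print(p.round(4),np.degrees(p[2]));print(e.round(1))
cb=lambda u,v:(310+u/4,140+v/4)
for n,q,z in [("ring",cb(278,198),.02),("flanged",cr(247,125),.02),("brass",cb(186,142),.02),("purple",cb(245,484),.02)]:print(n,back(c,q,z).round(4))
# ring diameter
print(back(c,cb(252,205),.01)-back(c,cb(304,205),.01))
E
```

```text
[0.4528 0.1666 0.5446] 31.204912950813465
[[-0.6  0.2]
 [-0.5  1.5]
 [ 0.4 -1.4]
 [ 0.7 -0.7]
 [ 0.1 -0.2]]
ring [ 0.5729 -0.1999  0.02  ]
flanged [0.6579 0.1698 0.02  ]
brass [ 0.6566 -0.1895  0.02  ]
purple [ 0.3982 -0.0124  0.02  ]
[0.02030946 0.02942266 0.        ]
```

```bash
cat >> h.py <<'E'
def Rm(e): return R.from_euler('xyz',e)
def rows(pos,rot,gpos,grot,n,cl):
    """plan n rows straight from pose to goal; prints"""
    p=np.array(pos,float);r=rot;g=np.array(gpos,float);out=[]
    for i in range(n):
        k=n-i
        d=r.inv().apply((g-p)/k)*100; w=np.degrees((r.inv()*grot).as_rotvec())/k
        d=d.round(1) if i<n-1 else d.round(2); w=w.round(1)
        out+=[*d,*w,cl]
        p=p+r.apply(d/100); r=r*R.from_rotvec(np.radians(w))
    print([float(round(x,2))+0.0 for x in out]); print("end",p.round(4),r.as_euler('xyz').round(3))
    return p,r
def down(yaw): return R.from_euler('xyz',[np.pi,0,yaw])
ST=np.array([.4528,.1666,0]);YA=.5446
def st(l): return ST+R.from_euler('z',YA).apply(l)
E
python3 - <<'E'
from h import *
rows([.231,-.499,.214],down(.434),[.573,-.2,.2],down(1.43),8,0)
E
```

```text
[5.5, -1.6, 0.2, 0.0, 0.0, -7.1, 0.0, 5.6, -0.9, 0.2, 0.0, 0.0, -7.1, 0.0, 5.7, -0.2, 0.2, 0.0, 0.0, -7.1, 0.0, 5.6, 0.5, 0.2, 0.0, 0.0, -7.2, 0.0, 5.5, 1.2, 0.1, 0.0, 0.0, -7.1, 0.0, 5.4, 1.9, 0.2, 0.0, 0.0, -7.2, 0.0, 5.1, 2.5, 0.1, 0.0, 0.0, -7.1, 0.0, 4.73, 3.13, 0.2, 0.0, 0.0, -7.2, 0.0]
end [ 0.573 -0.2    0.2  ] [3.142 0.    1.431]
```

Candidates for the ring are: bright plain ring (379,192), flanged white ring (242,229), brass (356,180), black (345,160), yellow (337,233), and purple (371,263) and (349,208). I choose (379,192), which is bright steel with a measured diameter of about 33 mm. The wrist camera gives the close check.

Request:
arm_command --plan '[5.5, -1.6, 0.2, 0, 0, -7.1, 0, 5.6, -0.9, 0.2, 0, 0, -7.1, 0, 5.7, -0.2, 0.2, 0, 0, -7.1, 0, 5.6, 0.5, 0.2, 0, 0, -7.2, 0, 5.5, 1.2, 0.1, 0, 0, -7.1, 0, 5.4, 1.9, 0.2, 0, 0, -7.2, 0, 5.1, 2.5, 0.1, 0, 0, -7.1, 0, 4.7, 3.1, 0.2, 0, 0, -7.2, 0]'

```text
time: 1.2
tool_pos: [0.5741, -0.1989, 0.1993]
ee_rot: [3.142, 0.0, 1.435]
wrist_force: [-0.4, -0.8, 0.7]
width: 0.094
```

Request:
arm_command --plan '[0, 0, 0, 0, 0, 0, 0.3, 0, 0, 0, 0, 0, 0, 0.3]'

```text
time: 1.45
tool_pos: [0.5725, -0.2005, 0.199]
ee_rot: [-3.14, 0.001, 1.43]
wrist_force: [0.2, 0.2, -0.4]
width: 0.0774
```

```bash
cat > look.py <<'E'
import sys
from h import *
from bench import robot,cams
o=robot.get_obs();print({k:np.round(o[k],4).tolist() for k in ["time","tool_pos","ee_rot","wrist_force","width"]}, o["joint_positions"].round(3))
import pickle
d={}
for n in sys.argv[2:]:
    s=cams.snapshot(n);cv2.imwrite(f"pics/{n}{sys.argv[1]}.png",s["pixels"][:,:,::-1]);d[n]=cam(s,o)
pickle.dump(d,open(f"pics/cam{sys.argv[1]}.pkl","wb"))
E
python3 look.py 1 wrist
```

```text
{'time': 1.45, 'tool_pos': [0.5725, -0.2005, 0.199], 'ee_rot': [-3.1403, 0.0005, 1.4299], 'wrist_force': [0.2272, 0.2103, -0.4035], 'width': 0.0774} [-4.300e-01  2.170e-01  1.251e+00 -1.000e-03  1.674e+00 -2.890e-01]
```

View pics/wrist1.png

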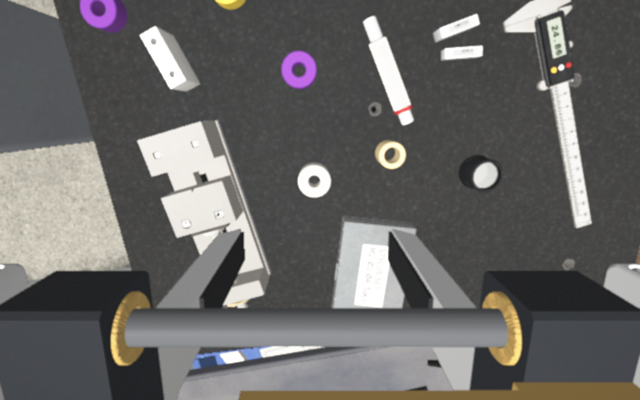

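```bash
python3 - <<'E'
from h import *
import pickle
c=pickle.load(open("pics/cam1.pkl","rb"))["wrist"]
im=cv2.imread("pics/wrist1.png")
cv2.imwrite("pics/w1c.png",cv2.resize(im[130:260,240:440],None,fx=4,fy=4,interpolation=cv2.INTER_CUBIC))
for uv in [(314,180)]:print(back(c,uv,.02).round(4),back(c,uv,.01).round(4))
print(proj(c,[.5725,-.2005,.01]))
E
```

```text
[ 0.571  -0.1957  0.02  ] [ 0.5706 -0.1975  0.01  ]
[[316.20033542 182.51914922]]
```

View pics/w1c.png

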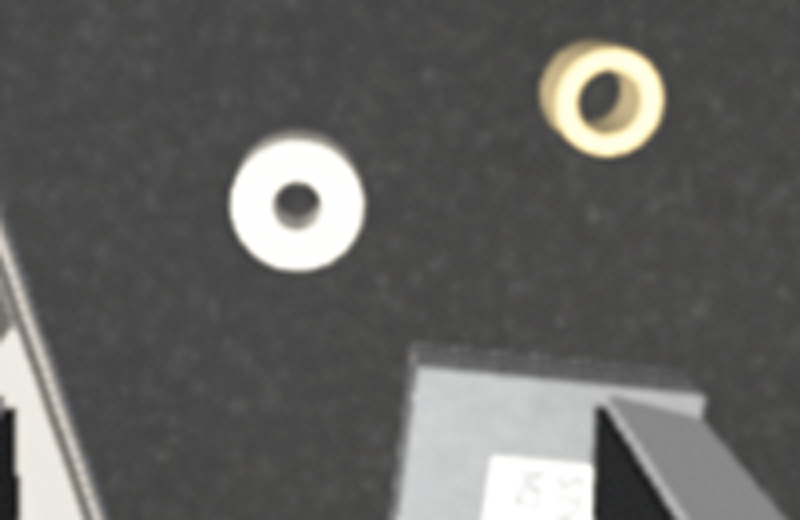

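The ring at (314,181) in the wrist view is plain, bright steel and has the right size. I'm descending onto it.

Request:
arm_command --plan '[0.3, -0.2, 5, 0, 0, 0, 0.45, 0, 0, 5, 0, 0, 0, 0.45, 0, 0, 4.5, 0, 0, 0, 0.45, 0, 0, 2.9, 0, 0, 0, 0.45, 0, 0, 1.4, 0, 0, 0, 0.45, 0, 0, 0, 0, 0, 0, 0.45]'

```text
time: 2.25
tool_pos: [0.5705, -0.1979, 0.0112]
ee_rot: [-3.141, -0.0, 1.429]
wrist_force: [-0.3, -0.6, -0.2]
width: 0.0518
```

```bash
python3 look.py 2 wrist
```

```text
{'time': 2.25, 'tool_pos': [0.5705, -0.1979, 0.0112], 'ee_rot': [-3.1406, -0.0001, 1.4286], 'wrist_force': [-0.3438, -0.6149, -0.1922], 'width': 0.0518} [-0.428  0.326  1.502 -0.     1.315 -0.285]
```

View pics/wrist2.png

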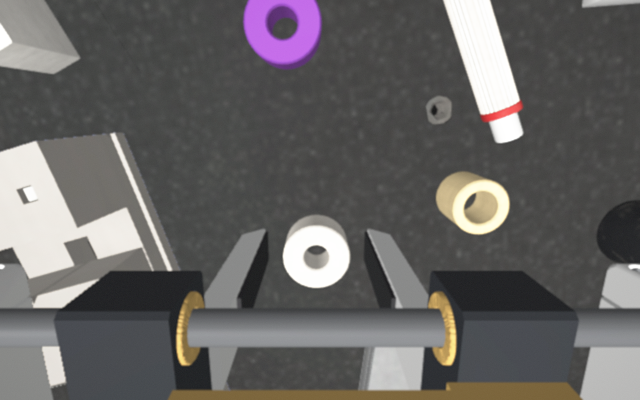

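```bash
python3 - <<'E'
from h import *
import pickle
c=pickle.load(open("pics/cam2.pkl","rb"))["wrist"]
print(back(c,(317,252),.02).round(4),proj(c,[.5705,-.1979,.02]))
E
```

```text
[ 0.5717 -0.1941  0.02  ] [[315.7759664  259.38850175]]
```

Request:
arm_command --plan '[0, 0, 0, 0, 0, 0, 1, 0, 0, 0, 0, 0, 0, 1, 0, 0, 0, 0, 0, 0, 1, 0, 0, 0, 0, 0, 0, 1]'

```text
time: 2.8
tool_pos: [0.5721, -0.1974, 0.0128]
ee_rot: [3.14, 0.001, 1.431]
wrist_force: [-1.0, -0.1, 5.7]
width: 0.0317
```

```bash
python3 - <<'E'
from h import *
g=st([-.03,0,0]);print(g)
rows([.571,-.197,.152],down(1.43),[g[0],g[1],.15],down(YA+np.pi/2),8,1)
E
```

```text
[0.42713996 0.15105772 0.        ]
[4.1, -2.4, 0.0, 0.0, 0.0, -4.9, 1.0, 4.2, -2.0, 0.0, 0.0, 0.0, -4.9, 1.0, 4.4, -1.7, 0.0, 0.0, 0.0, -4.9, 1.0, 4.5, -1.3, 0.0, 0.0, 0.0, -4.9, 1.0, 4.6, -0.9, 0.0, 0.0, 0.0, -4.9, 1.0, 4.7, -0.5, 0.1, 0.0, 0.0, -4.9, 1.0, 4.7, -0.1, 0.0, 0.0, 0.0, -4.9, 1.0, 4.73, 0.36, 0.1, 0.0, 0.0, -5.0, 1.0]
end [0.4271 0.151  0.15  ] [3.142 0.    2.116]
```

Request:
arm_command --plan '[0, 0, -2, 0, 0, 0, 1, 0, 0, -5, 0, 0, 0, 1, 0, 0, -5, 0, 0, 0, 1, 0, 0, -2, 0, 0, 0, 1, 0, 0, 0, 0, 0, 0, 1]'

```text
time: 3.42
tool_pos: [0.5724, -0.1974, 0.1534]
ee_rot: [3.138, 0.001, 1.431]
wrist_force: [-0.4, 0.2, -1.2]
width: 0.0314
```

```bash
python3 look.py 3 wrist
```

```text
{'time': 3.425, 'tool_pos': [0.5724, -0.1974, 0.1534], 'ee_rot': [3.1377, 0.0011, 1.4306], 'wrist_force': [-0.4371, 0.2316, -1.1523], 'width': 0.0314} [-0.426  0.225  1.333  0.     1.58  -0.285]
```

View pics/wrist3.png

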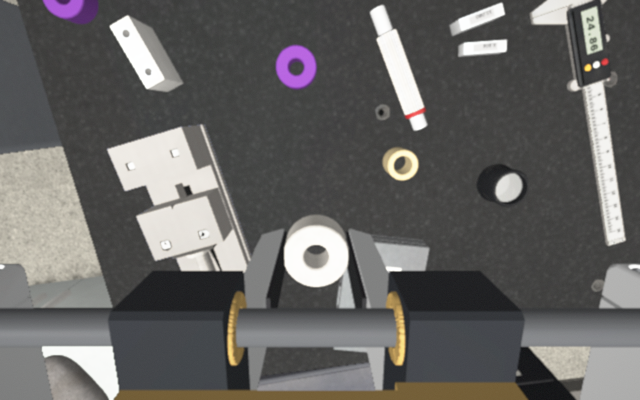

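```bash
python3 - <<'E'
from h import *
import pickle
c=pickle.load(open("pics/cam3.pkl","rb"))["wrist"]
im=cv2.imread("pics/wrist3.png")
cv2.imwrite("pics/w3c.png",cv2.resize(im[200:300,260:380],None,fx=5,fy=5,interpolation=cv2.INTER_CUBIC))
T=np.array([.5724,-.1974,.1534]);r=down(1.4306)
for dz in (0,.005,.01):
  for dx in (0,.004): print(dz,dx,proj(c,T+r.apply([dx,0,-dz])))
E
```

```text
0 0 [[315.90540466 252.66913323]]
0 0.004 [[315.89832558 245.41389588]]
0.005 0 [[315.94105662 256.48703264]]
0.005 0.004 [[315.93397741 249.0537298 ]]
0.01 0 [[315.97870653 260.51888853]]
0.01 0.004 [[315.97163836 252.89868184]]
```

View pics/w3c.png

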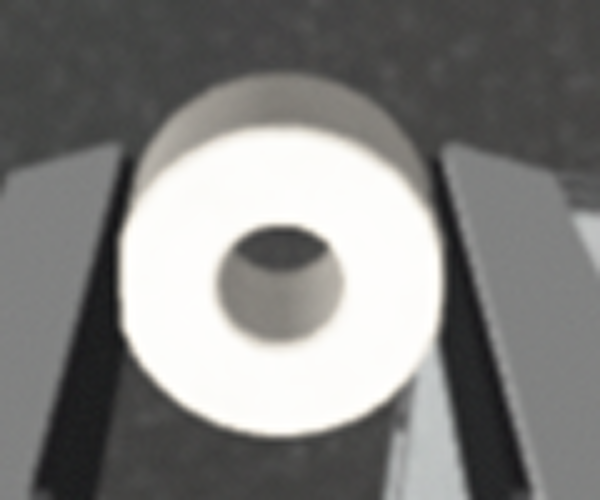

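Request:
arm_command --plan '[4.1, -2.4, 0, 0, 0, -4.9, 1, 4.2, -2, 0, 0, 0, -4.9, 1, 4.4, -1.7, 0, 0, 0, -4.9, 1, 4.5, -1.3, 0, 0, 0, -4.9, 1, 4.6, -0.9, 0, 0, 0, -4.9, 1, 4.7, -0.5, 0.1, 0, 0, -4.9, 1, 4.7, -0.1, 0, 0, 0, -4.9, 1, 4.6, 0.4, 0.1, 0, 0, -5, 1]'

```text
time: 4.47
tool_pos: [0.4261, 0.151, 0.1468]
ee_rot: [-3.138, -0.001, 2.119]
wrist_force: [0.5, -0.0, -1.4]
width: 0.0316
```

Request:
arm_command --plan '[0, 0, 4, 0, 0, 0, 1, 0, 0, 0, 0, 0, 0, 1]'

```text
time: 4.72
tool_pos: [0.424, 0.1495, 0.1042]
ee_rot: [-3.131, -0.004, 2.118]
wrist_force: [-0.3, -0.2, -0.6]
width: 0.0314
```

```bash
python3 look.py 4 wrist scene side
```

```text
{'time': 4.725, 'tool_pos': [0.424, 0.1495, 0.1042], 'ee_rot': [-3.1306, -0.0036, 2.1176], 'wrist_force': [-0.2629, -0.2422, -0.5588], 'width': 0.0314} [ 0.213 -0.081  1.758 -0.     1.476 -0.334]
```

View pics/wrist4.png

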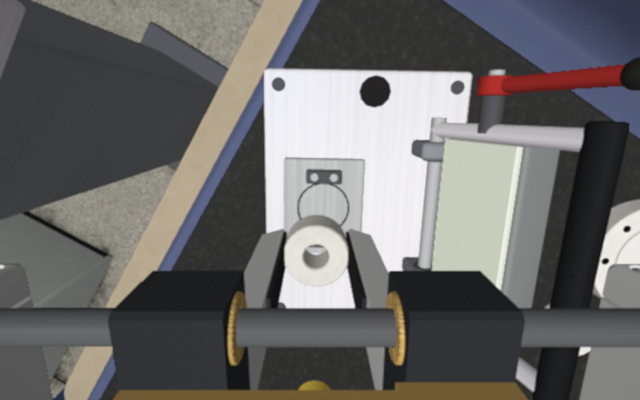

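View pics/scene4.png

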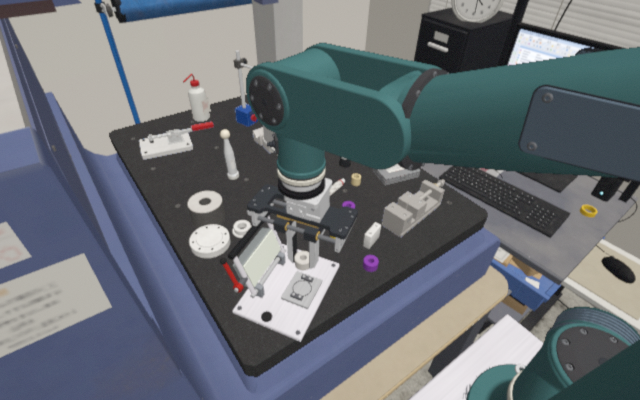

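```bash
python3 - <<'E'
from h import *
im=cv2.imread("pics/wrist4.png")
cv2.imwrite("pics/w4c.png",cv2.resize(im[50:250,250:490],None,fx=3.3,fy=3,interpolation=cv2.INTER_CUBIC))
E
```

```text
(no output)
```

View pics/w4c.png

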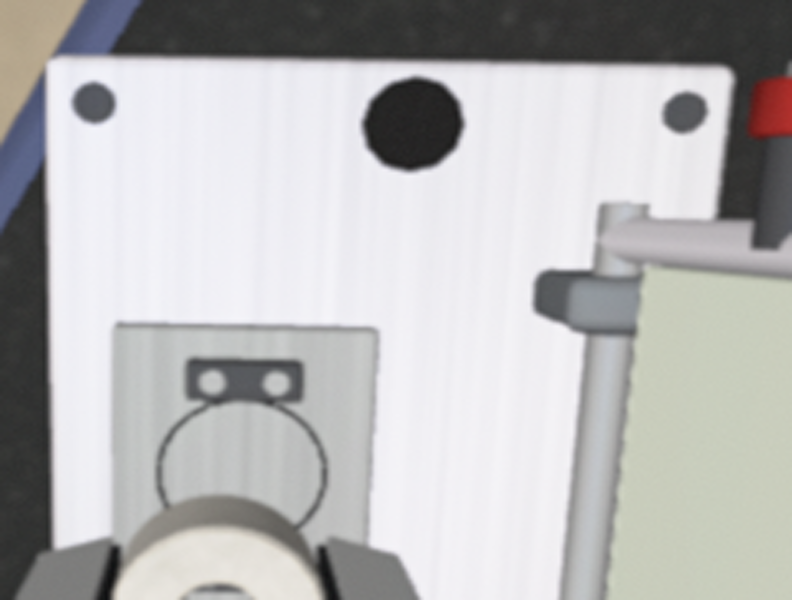

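```bash
python3 - <<'E'
from h import *
import pickle
c=pickle.load(open("pics/cam4.pkl","rb"))["wrist"]
q=lambda u,v:(250+u/3.3,50+v/3)
L=[(-.075,.1,.01),(.075,.1,.01),(.005,.085,.016),(-.06,.037,.018),(0,.037,.018),(-.03,.0245,.025),(-.03,.019,.018),(-.049,0.0,.018),(-.011,0,.018)]
uv=[q(47,57),q(733,66),q(413,124),q(113,324),q(378,327),q(245,380),q(243,401),q(158,475),q(327,472)]
p,e=fitpose(c,L,uv,[.45,.17,.54]);print(p.round(4),np.degrees(p[2]));print(e.round(1))
a=p[2];g=np.array([p[0]-.03*np.cos(a),p[1]-.03*np.sin(a)]);print("stage",g)
r=down(2.1154);
T=np.array([.424,.1495,.1042]);print("need tool delta", r.inv().apply([*(g-T[:2]),0]))
print(proj(c,T+R.from_euler('xyz',[-3.1306,-.0036,2.1176]).apply([[.0,0,-.0085],[.0016,0,-.0085]])))
E
```

```text
[0.454  0.1679 0.5316] 30.46129396305487
[[-1.7 -0.8]
 [ 2.1 -0.9]
 [ 0.2 -0.1]
 [-1.1  0.5]
 [ 0.8  0.7]
 [-0.2  1. ]
 [ 0.1 -0.3]
 [ 0.2 -0.7]
 [-0.6  1.2]]
stage [0.42814321 0.15274062]
need tool delta [6.25298152e-04 5.22271849e-03 6.39598548e-19]
[[314.73273993 258.67874957]
 [314.72717059 255.66082737]]
```

Request:
arm_command --plan '[0, 0, 2, 0, 0, 0, 1, 0, 0, 2, 0, 0, 0, 1, 0, 0, 0, 0, 0, 0, 1, 0, 0, 0, 0, 0, 0, 1]'

```text
time: 5.38
tool_pos: [0.4294, 0.1498, 0.0709]
ee_rot: [3.139, 0.001, 2.115]
wrist_force: [0.1, 0.4, -1.5]
width: 0.0319
```

```bash
python3 look.py 5 wrist; python3 - <<'E'
from h import *
im=cv2.imread("pics/wrist5.png")
cv2.imwrite("pics/w5c.png",cv2.resize(im[20:300,200:480],None,fx=2.8,fy=2.1*1.0,interpolation=cv2.INTER_CUBIC))
E
```

```text
{'time': 5.375, 'tool_pos': [0.4294, 0.1498, 0.0709], 'ee_rot': [3.1393, 0.0009, 2.1154], 'wrist_force': [0.1242, 0.392, -1.5274], 'width': 0.0319} [ 0.211 -0.053  1.801 -0.     1.391 -0.334]
```

View pics/wrist5.png

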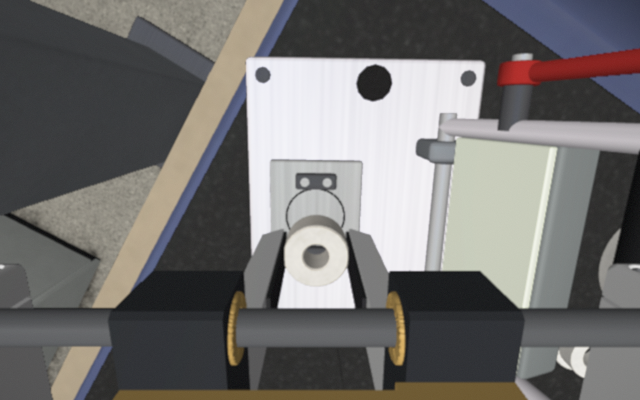

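View pics/w5c.png

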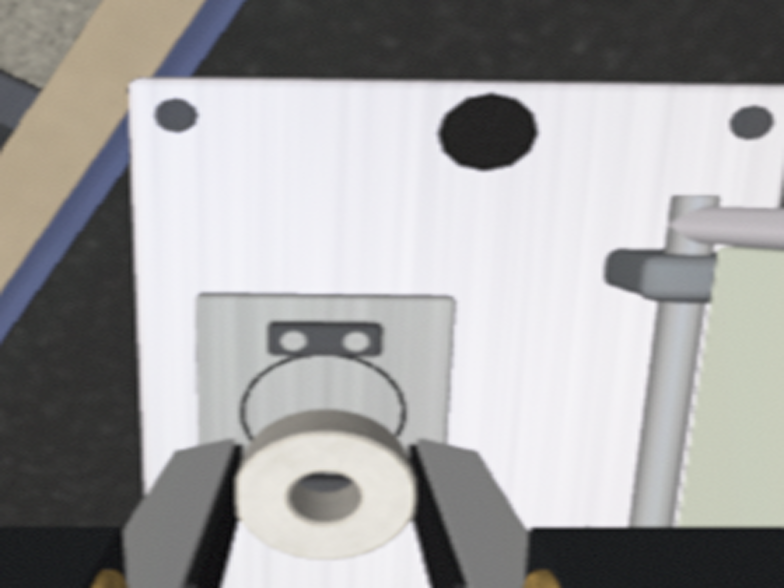

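```bash
python3 - <<'E'
from h import *
import pickle
c=pickle.load(open("pics/cam5.pkl","rb"))["wrist"]
q=lambda u,v:(200+u/2.8,20+v/2.1)
L=[(-.075,.1,.01),(.075,.1,.01),(.005,.085,.016),(-.06,.037,.018),(0,.037,.018),(-.03,.0245,.025),(-.03,.019,.018),(-.049,0.0,.018),(-.011,0,.018)]
uv=[(247.5,58),(484,62),q(488,132),q(197,294),q(455,298),q(325,339),q(323,355),q(241,412),q(405,412)]
p,e=fitpose(c,L,uv,[.45,.17,.54]);print(p.round(4),np.degrees(p[2]));print(e.round(1))
a=p[2];g=np.array([p[0]-.03*np.cos(a),p[1]-.03*np.sin(a)]);print("stage",g)
r=down(2.1154);
T=np.array([.4294,.1498,.0709]);print("need tool delta", r.inv().apply([*(g-T[:2]),0]))
print(proj(c,T+down(2.1154).apply([[.0,0,-.0085],[.0016,0,-.0085]])))
E
```

```text
[0.4539 0.1676 0.5269] 30.18701690377019
[[-3.  -1.8]
 [ 3.8 -1.4]
 [ 0.5  0.5]
 [-1.5  0.5]
 [ 0.7  0.2]
 [-0.3  1.3]
 [ 0.2 -0.1]
 [ 0.3  0.5]
 [-0.8  1.3]]
stage [0.42797668 0.15249408]
need tool delta [3.04172333e-03 1.78333312e-04 2.18395320e-20]
[[314.81226208 258.61187567]
 [314.8070607  255.59472869]]
```

Request:
arm_command --plan '[0.15, 0, 1.5, 0, 0, 0, 1, 0, 0, 1, 0, 0, 0, 1, 0, 0, 0.3, 0, 0, 0, 1, 0, 0, 0, 0, 0, 0, 1]'

```text
time: 5.92
tool_pos: [0.4271, 0.1511, 0.0409]
ee_rot: [-3.141, -0.0, 2.116]
wrist_force: [-0.1, 0.6, -1.0]
width: 0.0314
```

```bash
python3 look.py 6 wrist scene; python3 - <<'E'
from h import *
im=cv2.imread("pics/wrist6.png")
cv2.imwrite("pics/w6c.png",cv2.resize(im[140:300,220:420],None,fx=4,fy=3.7,interpolation=cv2.INTER_CUBIC))
im=cv2.imread("pics/scene6.png")
cv2.imwrite("pics/s6c.png",cv2.resize(im[190:340,200:360],None,fx=4,fy=4,interpolation=cv2.INTER_CUBIC))
E
```

```text
{'time': 5.925, 'tool_pos': [0.4271, 0.1511, 0.0409], 'ee_rot': [-3.1406, -0.0002, 2.1164], 'wrist_force': [-0.0652, 0.6179, -1.0146], 'width': 0.0314} [ 0.215 -0.025  1.838 -0.     1.329 -0.331]
```

View pics/w6c.png

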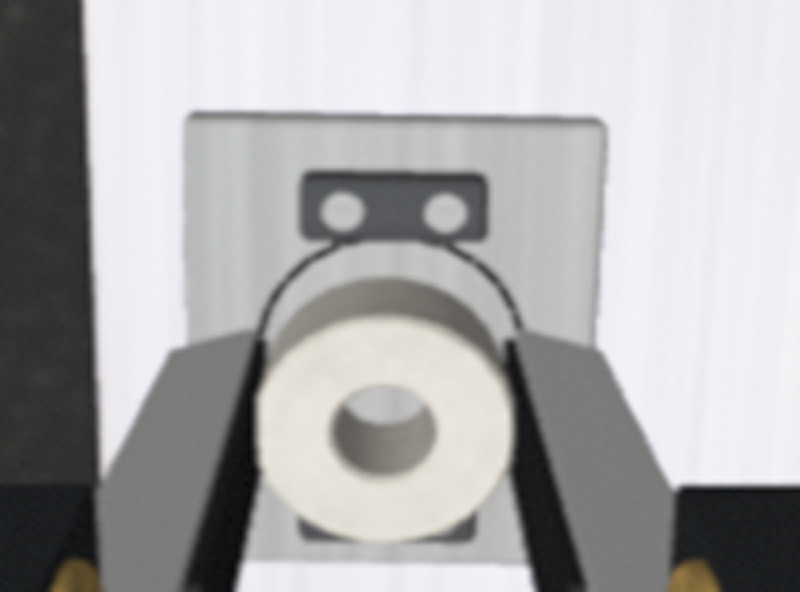

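View pics/s6c.png

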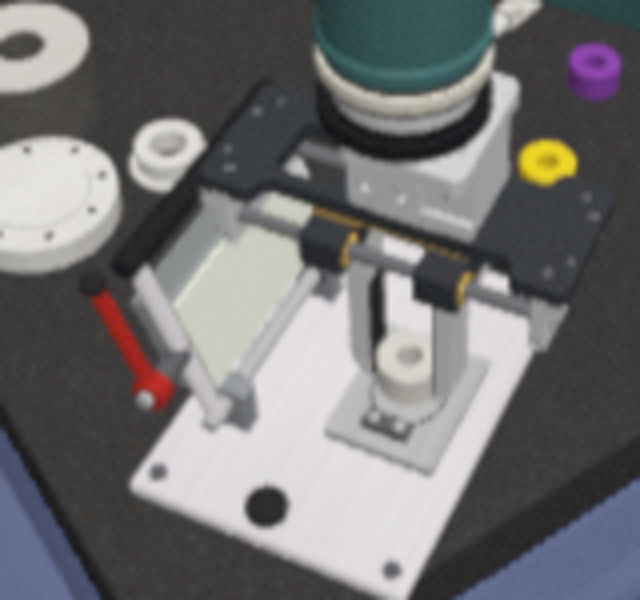

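```bash
python3 - <<'E'
from h import *
import pickle
c=pickle.load(open("pics/cam6.pkl","rb"))["wrist"]
q=lambda u,v:(220+u/4,140+v/3.7)
L=[(-.06,.037,.018),(0,.037,.018),(-.03,.0245,.025),(-.03,.019,.018),(-.0425,-.0295,.025),(-.0175,-.0295,.025)]
uv=[q(185,115),q(606,120),q(394,206),q(390,240),q(301,541),q(474,541)]
p,e=fitpose(c,L,uv,[.45,.17,.54]);print(p.round(4),np.degrees(p[2]));print(e.round(1))
a=p[2];g=np.array([p[0]-.03*np.cos(a),p[1]-.03*np.sin(a)]);print("stage",g)
T=np.array([.4271,.1511,.0409]);r=R.from_euler('xyz',[-3.1406,-.0002,2.1164])
for z in (.048,.0495,.051):
  rg=back(c,q(385,430),z);print("ring",rg.round(4),"need tool", (r.inv().apply([*(g-rg[:2]),0])*1000).round(2))
E
```

```text
[0.4536 0.1683 0.5304] 30.39169378960771
[[-1.7 -0.2]
 [ 1.2 -0. ]
 [-0.1  0.8]
 [ 0.6 -1.8]
 [ 0.1  0.4]
 [-0.1  1. ]]
stage [0.42772336 0.15310719]
ring [0.4274 0.1521 0.048 ] need tool [ 0.66  0.8  -0.  ]
ring [0.4271 0.1527 0.0495] need tool [ 0.03  0.8  -0.  ]
ring [0.4267 0.1532 0.051 ] need tool [-0.6  0.8 -0. ]
```

Request:
arm_command --plan '[0, 0.07, 0.6, 0, 0, 0, 1, 0, 0, 0.4, 0, 0, 0, 1, 0, 0, 0, 0, 0, 0, 1, 0, 0, 0, 0, 0, 0, 1]'

```text
time: 6.52
tool_pos: [0.428, 0.1515, 0.0314]
ee_rot: [-3.141, 0.0, 2.116]
wrist_force: [0.1, 0.5, -1.0]
width: 0.0317
```

Request:
arm_command --plan '[0, 0, 0.1, 0, 0, 0, 1, 0, 0, 0, 0, 0, 0, 1]'

```text
time: 6.78
tool_pos: [0.4282, 0.1516, 0.0308]
ee_rot: [3.141, 0.0, 2.116]
wrist_force: [-1.2, 0.3, 1.4]
width: 0.0315
```

```bash
python3 look.py 7 wrist scene; python3 - <<'E'
from h import *
im=cv2.imread("pics/wrist7.png")
cv2.imwrite("pics/w7c.png",cv2.resize(im[140:300,220:420],None,fx=4,fy=3.7,interpolation=cv2.INTER_CUBIC))
im=cv2.imread("pics/scene7.png")
cv2.imwrite("pics/s7c.png",cv2.resize(im[190:340,200:360],None,fx=4,fy=4,interpolation=cv2.INTER_CUBIC))
E
```

```text
{'time': 6.775, 'tool_pos': [0.4282, 0.1516, 0.0308], 'ee_rot': [3.1414, 0.0002, 2.1163], 'wrist_force': [-1.1672, 0.3263, 1.3779], 'width': 0.0315} [ 0.215 -0.012  1.848 -0.     1.305 -0.33 ]
```

View pics/w7c.png

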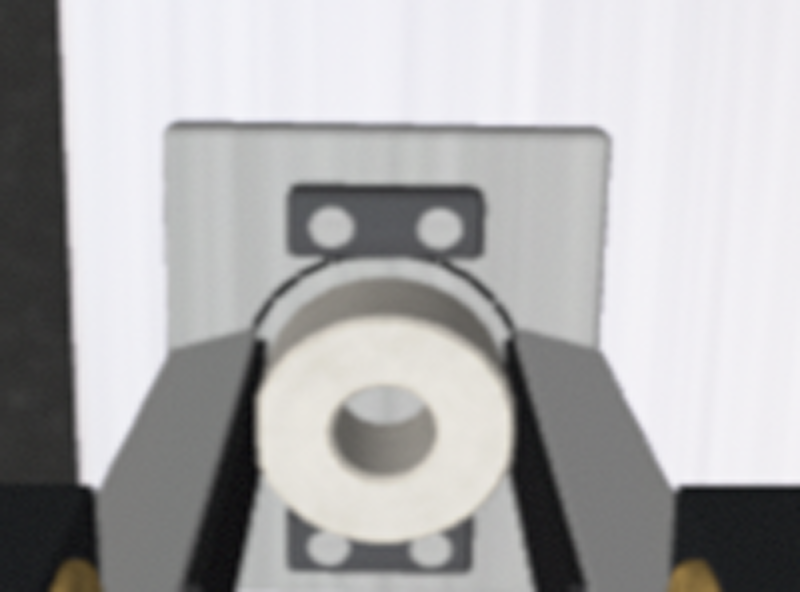

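View pics/s7c.png

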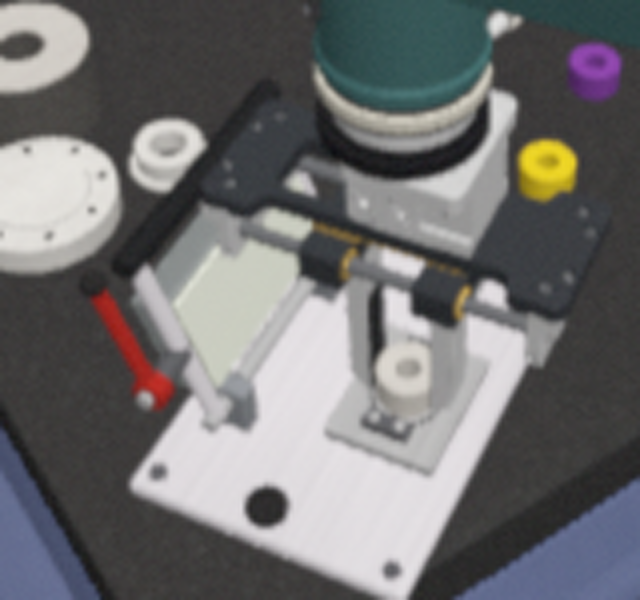

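Request:
arm_command --plan '[0, 0, 0, 0, 0, 0, 0.5, 0, 0, 0, 0, 0, 0, 0.5, 0, 0, 0, 0, 0, 0, 0.5, 0, 0, -1, 0, 0, 0, 0.5, 0, 0, -4, 0, 0, 0, 0.5, 0, 0, -5, 0, 0, 0, 0.5, 0, 0, -5, 0, 0, 0, 0.5, 0, 0, 0, 0, 0, 0, 1]'

```text
time: 7.88
tool_pos: [0.431, 0.1522, 0.1865]
ee_rot: [3.131, 0.004, 2.116]
wrist_force: [0.2, 0.8, -0.5]
width: 0.0399
```

Request:
arm_command --plan '[0, 0, 0, 0, 0, 0, 1, 0, 0, 0, 0, 0, 0, 1]'

```text
time: 8.12
tool_pos: [0.427, 0.1513, 0.1787]
ee_rot: [-3.138, -0.001, 2.116]
wrist_force: [-0.2, -0.7, -0.6]
width: 0.0202
```

```bash
python3 look.py 8 wrist scene; python3 - <<'E'
from h import *
im=cv2.imread("pics/scene8.png")
cv2.imwrite("pics/s8c.png",cv2.resize(im[190:340,200:360],None,fx=4,fy=4,interpolation=cv2.INTER_CUBIC))
E
```

```text
{'time': 8.125, 'tool_pos': [0.427, 0.1513, 0.1787], 'ee_rot': [-3.1383, -0.0011, 2.1163], 'wrist_force': [-0.157, -0.6643, -0.6163], 'width': 0.0202} [ 0.215 -0.119  1.643 -0.     1.621 -0.33 ]
```

View pics/wrist8.png

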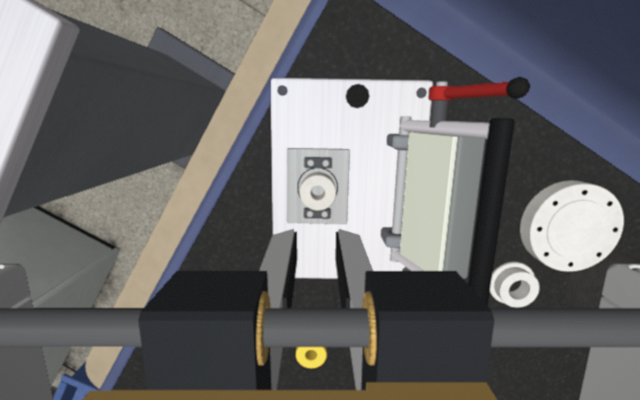

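View pics/s8c.png

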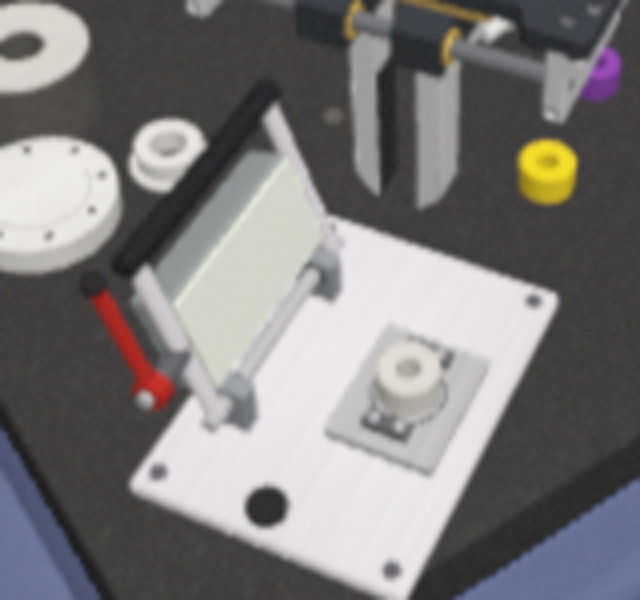

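```bash
python3 - <<'E'
from h import *
im=cv2.imread("pics/wrist8.png")
cv2.imwrite("pics/w8c.png",cv2.resize(im[135:235,270:370],None,fx=6,fy=6,interpolation=cv2.INTER_CUBIC))
E
```

```text
(no output)
```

View pics/w8c.png

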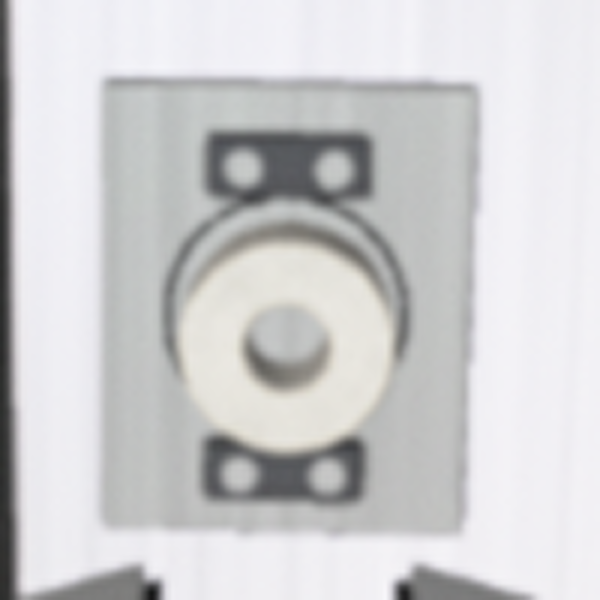

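```bash
python3 - <<'E'
from h import *
import pickle
c=pickle.load(open("pics/cam8.pkl","rb"))["wrist"]
q=lambda u,v:(270+u/6,135+v/6)
L=[(-.06,.037,.018),(0,.037,.018),(-.06,-.037,.018),(0,-.037,.018),(-.03,.0245,.025),(-.03,-.0245,.025)]
uv=[q(105,80),q(476,87),q(103,527),q(463,532),q(289,165),q(284,469)]
uv+=[(272,78),(433,80),(357.5,96)];L+=[(-.075,.1,.01),(.075,.1,.01),(.005,.085,.016)]
p,e=fitpose(c,L,uv,[.45,.17,.54]);print(p.round(4),np.degrees(p[2]));print(e.round(1))
for n,z in (((287,345),.038),):
  rg=back(c,q(*n),z); print(R.from_euler('z',-p[2]).apply(rg-[p[0],p[1],0]))
# toe and rail
r=R.from_euler('z',p[2]);
def W(l): return np.array([p[0],p[1],0])+r.apply(l)
t=.33
hub=np.array([.046,0,.032]);ax=np.array([np.sin(t),0,np.cos(t)])
print("rail ends",proj(c,W([hub+.105*ax+[0,s*.068,0] for s in(1,-1)])))
print("toe",proj(c,W(hub+.113*ax+[0,.085,0])),W(hub+.113*ax+[0,.085,0]))
print("pivot",proj(c,W(hub+.045*ax+[0,.085,0])),"railmid",W(hub+.105*ax))
E
```

```text
[0.454  0.1683 0.5293] 30.327450201730162
[[-1.2 -0.4]
 [ 1.2 -0.6]
 [-0.5  0.7]
 [ 0.4  0.9]
 [ 0.   0.3]
 [ 0.   0.6]
 [-1.7 -0.6]
 [ 1.4  0. ]
 [ 0.4 -0.4]]
[-0.02994921 -0.00073474  0.038     ]
rail ends [[502.83601514 117.58868366]
 [475.05585094 318.90977736]]
toe [[518.41180289  87.15700579]] [0.48236127 0.28341469 0.13890278]
pivot [[441.14322905  92.91716762]] railmid [0.52304368 0.20873764 0.13133445]
```

```bash
python3 - <<'E'
from h import *
from bench import cams
cs={n:cam(cams.snapshot(n)) for n in("scene","side")}
def ray(c,uv):
    f,cx,cy,M=c;d=np.array([(uv[0]-cx)/f,-(uv[1]-cy)/f,-1]);Ri=M[:3,:3].T;return -Ri@M[:3,3],Ri@d/np.linalg.norm(d)
def tri(a,b):
    o1,d1=ray(cs["scene"],a);o2,d2=ray(cs["side"],b)
    A=np.c_[d1,-d2];s=np.linalg.lstsq(A,o2-o1,rcond=None)[0];P,Q=o1+d1*s[0],o2+d2*s[1];return (P+Q)/2,np.linalg.norm(P-Q)
print(tri((50,310),(47,92)),tri((110,305),(75,105)),tri((5,230),(35,47)))
# scene: granite left edge & blue edges at z=0
for uv in [(113,133),(235,362),(60,180),(205,400),(100,200),(150,180)]: print(uv,[back(cs["scene"],uv,z).round(3).tolist() for z in (0,.1,-.05)])
im=cv2.imread("pics/scene8.png");cv2.imwrite("pics/s8l.png",cv2.resize(im[0:400,0:300],None,fx=2,fy=1.5))
im=cv2.imread("pics/side0.png");cv2.imwrite("pics/sd0l.png",cv2.resize(im[0:400,0:320],None,fx=2.4,fy=1.5))
E
```

```text
(array([0.29673451, 0.48080195, 0.38965886]), np.float64(0.003703604093856034)) (array([0.30798149, 0.44041489, 0.36099131]), np.float64(0.010591041950853896)) (array([0.28916959, 0.47412481, 0.4757465 ]), np.float64(0.013671840482082287))
(113, 133) [[1.314, 0.307, 0.0], [1.119, 0.322, 0.1], [1.411, 0.299, -0.05]]
(235, 362) [[0.375, 0.332, 0.0], [0.324, 0.344, 0.1], [0.401, 0.326, -0.05]]
(60, 180) [[1.131, 0.492, 0.0], [0.965, 0.479, 0.1], [1.215, 0.498, -0.05]]
(205, 400) [[0.346, 0.401, 0.0], [0.298, 0.403, 0.1], [0.369, 0.4, -0.05]]
(100, 200) [[0.978, 0.421, 0.0], [0.835, 0.42, 0.1], [1.05, 0.422, -0.05]]
(150, 180) [[0.991, 0.287, 0.0], [0.846, 0.306, 0.1], [1.063, 0.278, -0.05]]
```

View pics/s8l.png

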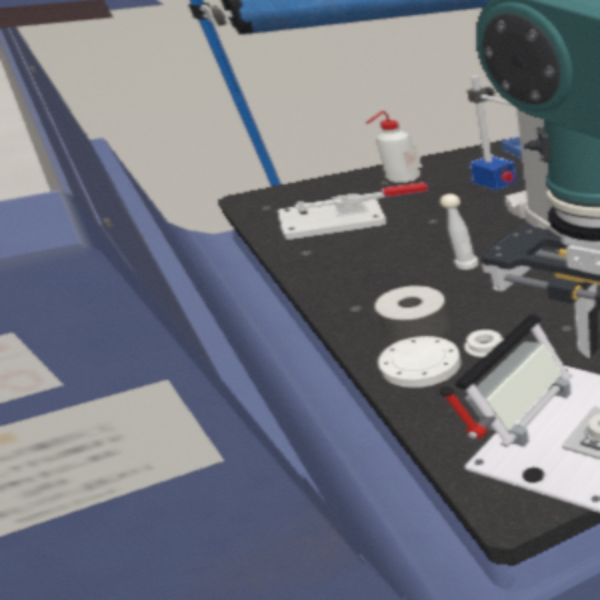

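View pics/sd0l.png

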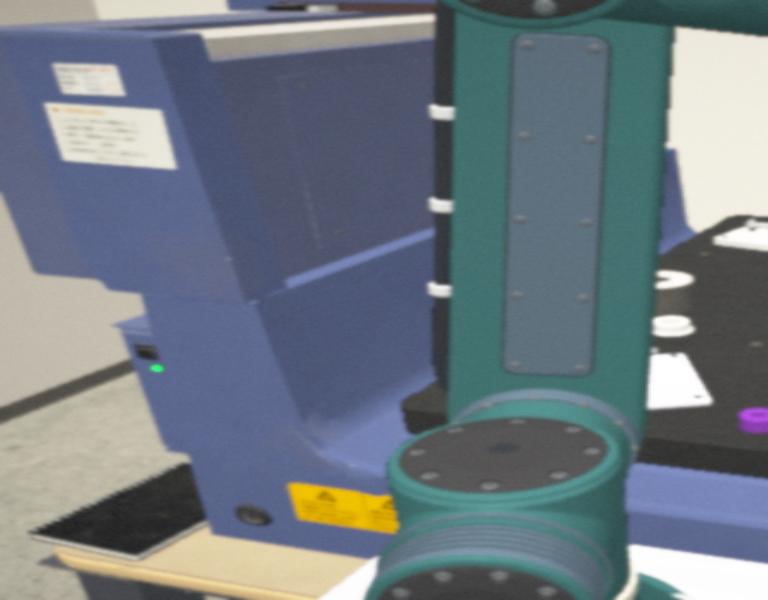

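```bash
python3 - <<'E'
from h import *
from bench import cams
cs={n:cam(cams.snapshot(n)) for n in("scene","side")}
def ray(c,uv):
    f,cx,cy,M=c;d=np.array([(uv[0]-cx)/f,-(uv[1]-cy)/f,-1]);Ri=M[:3,:3].T;return -Ri@M[:3,3],Ri@d/np.linalg.norm(d)
def tri(a,b):
    o1,d1=ray(cs["scene"],a);o2,d2=ray(cs["side"],b)
    A=np.c_[d1,-d2];s=np.linalg.lstsq(A,o2-o1,rcond=None)[0];P,Q=o1+d1*s[0],o2+d2*s[1];return ((P+Q)/2).round(3),np.linalg.norm(P-Q).round(4)
for a in [(150,320),(160,337),(165,345)]: print(tri(a,(104,200)))
# side rays on face plane x=.30
for uv in [(104,200),(67,27),(70,40),(75,105),(120,225),(140,270)]:
    o,d=ray(cs["side"],uv);print(uv,(o+d*(.30-o[0])/d[0]).round(3))
for uv in [(162,340),(110,305),(120,270),(52,165),(38,160)]:
    o,d=ray(cs["scene"],uv);print("sc",uv,[(o+d*(y-o[1])/d[1]).round(3).tolist() for y in(.38,.42,.46)])
E
```

```text
(array([0.384, 0.438, 0.162]), np.float64(0.0656))
(array([0.362, 0.431, 0.163]), np.float64(0.0428))
(array([0.352, 0.427, 0.163]), np.float64(0.0325))
(104, 200) [0.3   0.4   0.177]
(67, 27) [0.3   0.412 0.505]
(70, 40) [0.3   0.411 0.484]
(75, 105) [0.3   0.427 0.367]
(120, 225) [0.3   0.371 0.126]
(140, 270) [0.3   0.34  0.026]
sc (162, 340) [[-1.223, 0.38, 2.471], [0.387, 0.42, 0.151], [1.998, 0.46, -2.169]]
sc (110, 305) [[-0.229, 0.38, 0.952], [0.108, 0.42, 0.577], [0.446, 0.46, 0.201]]
sc (120, 270) [[-0.659, 0.38, 1.339], [0.229, 0.42, 0.468], [1.118, 0.46, -0.403]]
sc (52, 165) [[-0.393, 0.38, 0.896], [0.154, 0.42, 0.592], [0.702, 0.46, 0.289]]
sc (38, 160) [[-0.299, 0.38, 0.836], [0.128, 0.42, 0.609], [0.554, 0.46, 0.383]]
```

```bash
cat >> h.py <<'E'
ST=np.array([.454,.1683,0]);YA=.5293
B0=R.from_matrix(np.array([[0,1,0],[1,0,0],[0,0,-1.]]))  # cols: tool x=+y,y=+x,z=-z (stand)
def sr(tilt,pre=None): return R.from_euler('z',YA)*B0*R.from_euler('y',tilt,degrees=True)
def tcp_for_tip(tip_st,rot): return st(tip_st)-rot.apply([0,0,.008])
E
python3 - <<'E'
from h import *
g=sr(15)
P=tcp_for_tip([.112,.088,.175],g);print(P)
p,r=rows([.4277,.1518,.1805],down(2.1154),P,g,5,1)
P2=tcp_for_tip([.112,.088,.126],g)
rows(p,r,P2,g,2,1);print(P2)
print((g.inv().apply(R.from_euler('z',YA).apply([-.01,0,0]))).round(4))
E
```

```text
[0.50728571 0.299023   0.18272741]
[1.7, 2.9, 0.0, 0.0, 3.0, 0.2, 1.0, 1.7, 2.9, 0.0, 0.0, 3.0, 0.2, 1.0, 1.7, 2.9, 0.1, 0.0, 3.0, 0.2, 1.0, 1.7, 2.8, 0.2, -0.1, 3.0, 0.1, 1.0, 1.72, 2.88, 0.38, 0.0, 3.0, 0.2, 1.0]
end [0.5073 0.2991 0.1827] [-3.141 -0.262  2.099]
[-0.6, 0.0, 2.4, 0.0, 0.0, 0.0, 1.0, -0.67, 0.0, 2.33, 0.0, 0.0, 0.0, 1.0]
end [0.5073 0.2991 0.1337] [-3.141 -0.262  2.099]
[0.50728571 0.299023   0.13372741]
[-0.   -0.01 -0.  ]
```

Request:
arm_command --plan '[1.7, 2.9, 0, 0, 3, 0.2, 1, 1.7, 2.9, 0, 0, 3, 0.2, 1, 1.7, 2.9, 0.1, 0, 3, 0.2, 1, 1.7, 2.8, 0.2, 0, 3, 0.1, 1, 1.7, 2.9, 0.4, 0, 3, 0.2, 1, 0, 0, 0, 0, 0, 0, 1]'

```text
time: 9.18
tool_pos: [0.5082, 0.2993, 0.1808]
ee_rot: [-3.137, -0.262, 2.1]
wrist_force: [-0.1, 0.3, -0.3]
width: 0.0006
```

```bash
python3 look.py 9 wrist scene; python3 - <<'E'
from h import *
im=cv2.imread("pics/scene9.png")
cv2.imwrite("pics/s9c.png",cv2.resize(im[130:330,160:360],None,fx=3,fy=3,interpolation=cv2.INTER_CUBIC))
E
```

```text
{'time': 9.175, 'tool_pos': [0.5082, 0.2993, 0.1808], 'ee_rot': [-3.1371, -0.262, 2.1003], 'wrist_force': [-0.1369, 0.2589, -0.2815], 'width': 0.0006} [ 0.288  0.205  1.325  0.255  1.676 -0.223]
```

View pics/wrist9.png

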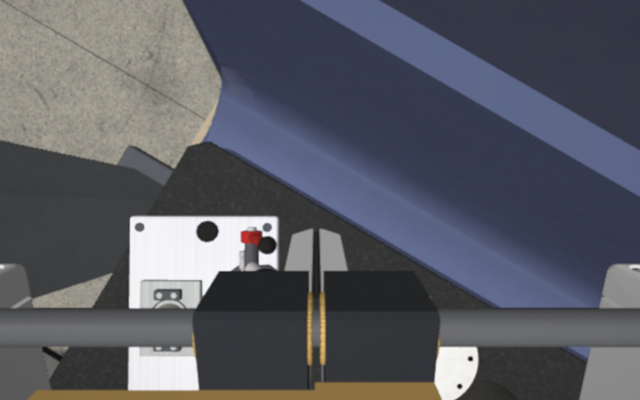

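View pics/s9c.png

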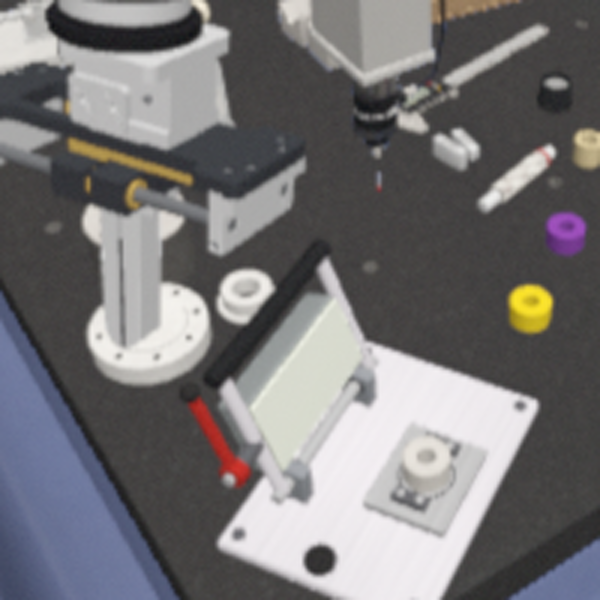

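```bash
python3 - <<'E'
from h import *
import pickle
c=pickle.load(open("pics/cam9.pkl","rb"))["wrist"]
hub=np.array([.046,0,.032]);ax=np.array([np.sin(.33),0,np.cos(.33)])
print(proj(c,st(hub+.113*ax+[0,.085,0])),proj(c,st(hub+.105*ax+[0,.068,0])))
E
```

```text
[[267.64156309 244.76499336]] [[265.2378398  269.46939874]]
```

Request:
arm_command --plan '[-0.6, 0, 2.4, 0, 0, 0, 1, -0.7, 0, 2.3, 0, 0, 0, 1, 0, 0, 0, 0, 0, 0, 1]'

```text
time: 9.65
tool_pos: [0.5059, 0.2974, 0.1318]
ee_rot: [-3.135, -0.262, 2.099]
wrist_force: [0.4, 0.5, -0.4]
width: 0.0003
```

```bash
python3 look.py 10 wrist scene; python3 - <<'E'
from h import *
im=cv2.imread("pics/scene10.png")
a=cv2.resize(im[190:290,180:300],None,fx=5,fy=5,interpolation=cv2.INTER_CUBIC)
cv2.imwrite("pics/s10c.png",a)
E
```

```text
{'time': 9.65, 'tool_pos': [0.5059, 0.2974, 0.1318], 'ee_rot': [-3.1347, -0.262, 2.0988], 'wrist_force': [0.4303, 0.5092, -0.3581], 'width': 0.0003} [ 0.287  0.223  1.402  0.253  1.587 -0.247]
```

View pics/wrist10.png

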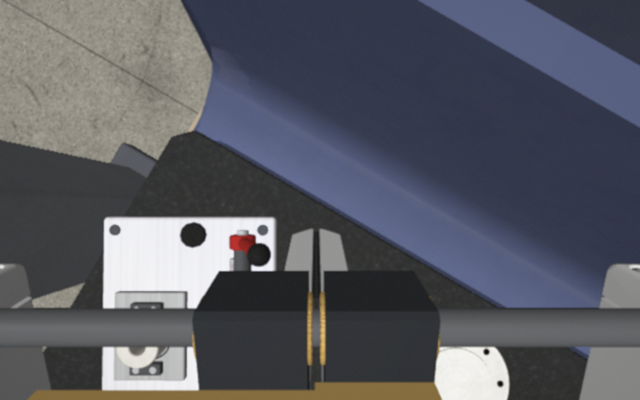

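View pics/s10c.png

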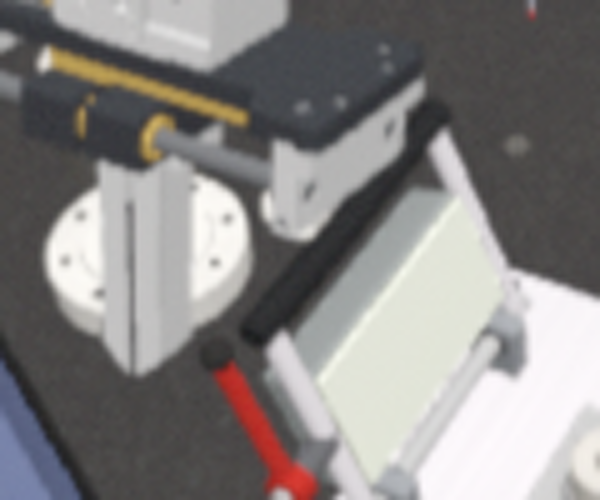

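```bash
python3 - <<'E'
from h import *
import pickle
c=pickle.load(open("pics/cam10.pkl","rb"))["scene"]
T=np.array([.5059,.2974,.1318]);r=sr(15)
for q in ([.037,-.088,-.089],[-.037,-.088,-.089],[.0,-.088,-.089]):
  w=T+r.apply(q);print(w.round(3),((proj(c,w)-[180,190])*5).round())
E
```

```text
[0.424 0.264 0.227] [[311. 261.]]
[0.46  0.202 0.208] [[430. 161.]]
[0.442 0.233 0.218] [[374. 208.]]
```

Request:
arm_command --plan '[0, -1, 0, 0, 0, 0, 1, 0, -1, 0, 0, 0, 0, 1, 0, -1, 0, 0, 0, 0, 1, 0, -1, 0, 0, 0, 0, 1, 0, -1, 0, 0, 0, 0, 1]'

```text
time: 10.38
tool_pos: [0.464, 0.2728, 0.1337]
ee_rot: [-3.139, -0.262, 2.1]
wrist_force: [-0.2, -0.2, -0.7]
width: 0.0004
```

```bash
python3 look.py 11 scene; python3 - <<'E'
from h import *
im=cv2.imread("pics/scene11.png")
a=cv2.resize(im[190:310,180:330],None,fx=4,fy=4,interpolation=cv2.INTER_CUBIC)
cv2.imwrite("pics/s11c.png",a)
E
```

```text
{'time': 10.375, 'tool_pos': [0.464, 0.2728, 0.1337], 'ee_rot': [-3.1395, -0.2617, 2.1002], 'wrist_force': [-0.1778, -0.2119, -0.7103], 'width': 0.0004} [ 0.265  0.114  1.524  0.252  1.576 -0.273]
```

View pics/s11c.png

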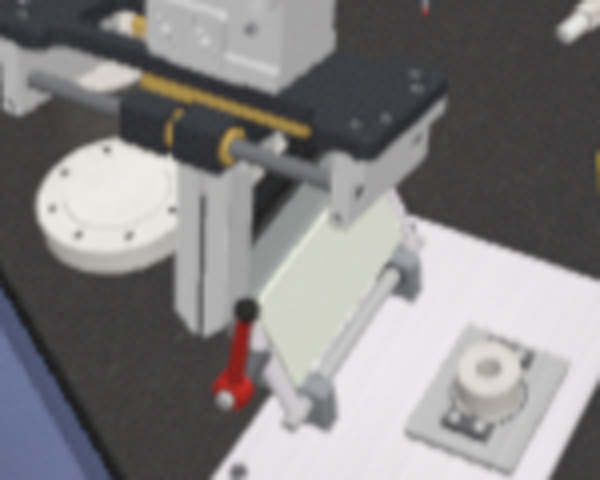

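Request:
arm_command --plan '[0, -1, 0, 0, 0, 0, 1, 0, -1, 0, 0, 0, 0, 1, 0, -1, 0, 0, 0, 0, 1, 0, -0.3, 0, 0, 0, 0, 1, 0, 0, 0, 0, 0, 0, 1]'

```text
time: 11.05
tool_pos: [0.4362, 0.2565, 0.1339]
ee_rot: [-3.14, -0.262, 2.1]
wrist_force: [0.5, -0.5, 0.1]
width: 0.0007
```

```bash
python3 look.py 12 scene; python3 - <<'E'
from h import *
im=cv2.imread("pics/scene12.png")
a=cv2.resize(im[190:310,180:330],None,fx=4,fy=4,interpolation=cv2.INTER_CUBIC)
cv2.imwrite("pics/s12c.png",a)
E
```

```text
{'time': 11.05, 'tool_pos': [0.4362, 0.2565, 0.1339], 'ee_rot': [-3.14, -0.2616, 2.1001], 'wrist_force': [0.5372, -0.4643, 0.1458], 'width': 0.0007} [ 0.248  0.044  1.599  0.251  1.575 -0.29 ]
```

View pics/s12c.png

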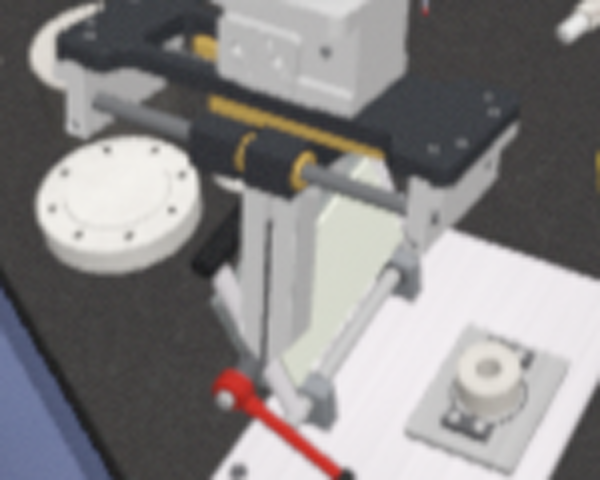

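```bash
python3 - <<'E'
from h import *
import pickle
c=pickle.load(open("pics/cam12.pkl","rb"))["scene"]
hub=np.array([.046,0,.032])
def pt(t,leg): 
    ax=np.array([np.sin(t),0,np.cos(t)]);pv=hub+.045*ax+[0,.085,0];a=t-leg
    return pv,pv+.068*np.array([np.sin(a),0,np.cos(a)])
for t,l in((.33,2.5),(.33,2.0),(.33,1.7)):
    for q in pt(t,l): print(t,l,q.round(3),((proj(c,st(q))-[180,190])*4).round())
g0=sr(15);g=sr(0)
P0=tcp_for_tip([.112,.088,.126],g0)+R.from_euler('z',YA).apply([-.083,0,0]);print(P0)
p,r=rows(P0,g0,P0+[0,0,.07],g0,2,1)
p,r=rows(p,r,st([.08,0,.2]),g,5,.4)
print(st([.08,0,.2]))
E
```

```text
0.33 2.5 [0.061 0.085 0.075] [[230. 390.]]
0.33 2.5 [0.004 0.085 0.036] [[341. 480.]]
0.33 2.0 [0.061 0.085 0.075] [[230. 390.]]
0.33 2.0 [-0.007  0.085  0.068] [[358. 450.]]
0.33 1.7 [0.061 0.085 0.075] [[230. 390.]]
0.33 1.7 [-0.006  0.085  0.088] [[353. 422.]]
[0.43564337 0.25711387 0.13372741]
[0.9, 0.0, -3.4, 0.0, 0.0, 0.0, 1.0, 0.91, 0.0, -3.36, 0.0, 0.0, 0.0, 1.0]
end [0.4356 0.2571 0.2037] [ 3.142 -0.262  2.1  ]
[-1.7, 1.0, -0.4, 0.0, -3.0, 0.0, 0.4, -1.7, 1.0, -0.3, 0.0, -3.0, 0.0, 0.4, -1.7, 1.0, -0.2, 0.0, -3.0, 0.0, 0.4, -1.7, 1.0, -0.1, 0.0, -3.0, 0.0, 0.4, -1.71, 1.1, 0.02, 0.0, -3.0, 0.0, 0.4]
end [0.523  0.2087 0.2   ] [3.142 0.    2.1  ]
[0.52305286 0.20869434 0.2       ]
```

Request:
arm_command --plan '[0.9, 0, -3.4, 0, 0, 0, 1, 0.9, 0, -3.4, 0, 0, 0, 1, -1.7, 1, -0.4, 0, -3, 0, 0.45, -1.7, 1, -0.3, 0, -3, 0, 0.45, -1.7, 1, -0.2, 0, -3, 0, 0.45, -1.7, 1, -0.1, 0, -3, 0, 0.45, -1.7, 1.1, 0, 0, -3, 0, 0.45, 0, 0, 0, 0, 0, 0, 0.45]'

```text
time: 12.1
tool_pos: [0.5242, 0.2085, 0.2]
ee_rot: [-3.139, -0.001, 2.101]
wrist_force: [-0.4, 0.2, -0.0]
width: 0.0518
```

```bash
python3 look.py 13 scene wrist; python3 - <<'E'
from h import *
import pickle
im=cv2.imread("pics/scene13.png")
a=cv2.resize(im[190:340,180:330],None,fx=4,fy=4,interpolation=cv2.INTER_CUBIC)
cv2.imwrite("pics/s13c.png",a)
c=pickle.load(open("pics/cam13.pkl","rb"))["wrist"]
hub=np.array([.046,0,.032]);ax=np.array([np.sin(.33),0,np.cos(.33)])
print(proj(c,st(np.array([hub+.105*ax+[0,y,0] for y in(.068,.03,0)]))))
E
```

```text
{'time': 12.1, 'tool_pos': [0.5242, 0.2085, 0.2], 'ee_rot': [-3.1389, -0.0007, 2.101], 'wrist_force': [-0.4166, 0.1838, -0.0376], 'width': 0.0518} [ 0.278  0.124  1.357 -0.     1.663 -0.252]
[[313.97746999 115.07366726]
 [314.05040888 172.0435391 ]
 [314.10423951 214.08866381]]
```

View pics/s13c.png

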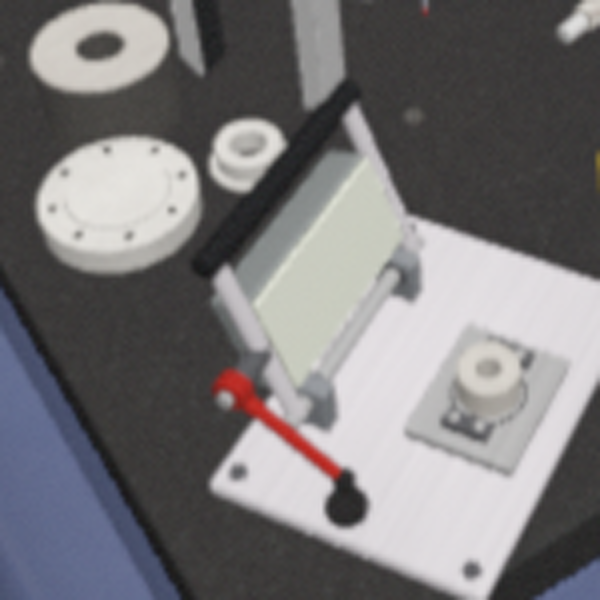

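View pics/wrist13.png

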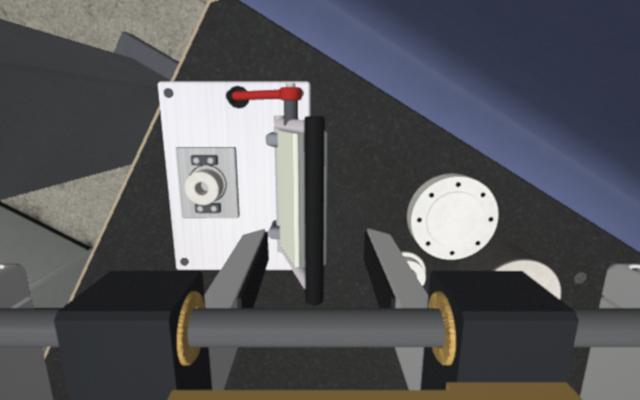

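Request:
arm_command --plan '[0, 0, 3, 0, 0, 0, 0.45, 0, 0, 3, 0, 0, 0, 0.45, 0, 0, 1.5, 0, 0, 0, 0.45, 0, 0, 0, 0, 0, 0, 0.45]'

```text
time: 12.7
tool_pos: [0.5228, 0.2079, 0.1245]
ee_rot: [-3.137, -0.001, 2.101]
wrist_force: [0.5, -0.4, 0.4]
width: 0.052
```

```bash
python3 look.py 14 scene wrist; python3 - <<'E'
from h import *
im=cv2.imread("pics/scene14.png")
a=cv2.resize(im[170:320,180:330],None,fx=4,fy=4,interpolation=cv2.INTER_CUBIC)
cv2.imwrite("pics/s14c.png",a)
E
```

```text
{'time': 12.7, 'tool_pos': [0.5228, 0.2079, 0.1245], 'ee_rot': [-3.1372, -0.0009, 2.1007], 'wrist_force': [0.5488, -0.4401, 0.3537], 'width': 0.052} [ 0.278  0.152  1.476 -0.     1.518 -0.252]
```

View pics/s14c.png

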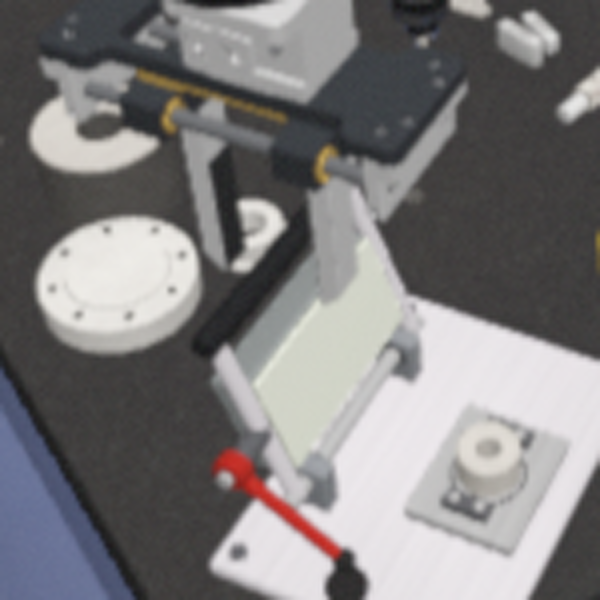

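View pics/wrist14.png

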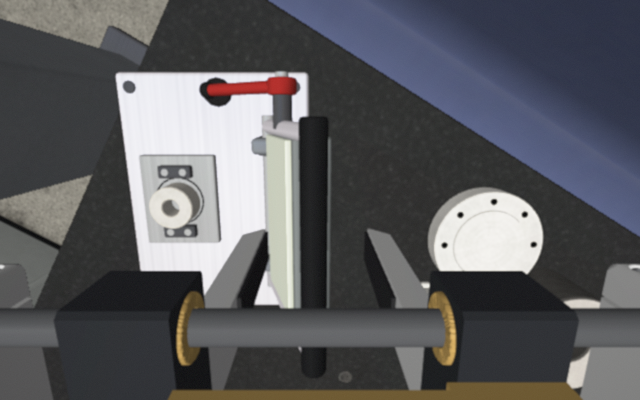

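Request:
arm_command --plan '[0, 0, 0, 0, 0, 0, 1, 0, 0, 0, 0, 0, 0, 1, 0, 0, 0, 0, 0, 0, 1, 0, 0, 0, 0, 0, 0, 1, 0, 0, 0, 0, 0, 0, 1]'

```text
time: 13.42
tool_pos: [0.5226, 0.2074, 0.1257]
ee_rot: [-3.137, 0.0, 2.101]
wrist_force: [-4.7, -2.9, 4.0]
width: 0.0134
```

```bash
python3 - <<'E'
from h import *
from bench import robot
o=robot.get_obs();print(o["wrist_force"].round(1),o["wrist_torque"].round(2),o["tool_pos"].round(4),o["width"])
# arc: tool rotates with panel about hub from .33 to tf
hub=st([.046,0,.032])
P=st([.08,0,.125]);g=sr(0);n=16
ys=R.from_euler('z',YA).apply([0,1,0])
for tf in (0.0,-.01):
  def pose(t):
    q=R.from_rotvec(ys*(t-.33)); return hub+q.apply(P-hub),q*g
  p,r=P,g
  for s in (1,2):
    out=[]
    for i in range(8):
      k=(s-1)*8+i+1
      gp,gr=pose(.33+(tf-.33)*k/n)
      d=(r.inv().apply(gp-p)*100).round(2);w=np.degrees((r.inv()*gr).as_rotvec()).round(2)
      p=p+r.apply(d/100);r=r*R.from_rotvec(np.radians(w));out+=[*d,*w,1]
    print([float(x)+0 for x in out],p.round(4))
E
```

```text
[-4.7 -2.9  4. ] [-0.51  0.81 -0.07] [0.5226 0.2074 0.1257] 0.01337747198545313
[0.0, -0.19, -0.07, -1.18, 0.0, 0.0, 1.0, 0.0, -0.2, -0.07, -1.18, 0.0, 0.0, 1.0, 0.0, -0.19, -0.06, -1.19, 0.0, 0.0, 1.0, 0.0, -0.19, -0.07, -1.18, 0.0, 0.0, 1.0, 0.0, -0.19, -0.07, -1.18, 0.0, 0.0, 1.0, 0.0, -0.2, -0.07, -1.18, 0.0, 0.0, 1.0, 0.0, -0.19, -0.07, -1.18, 0.0, 0.0, 1.0, 0.0, -0.19, -0.06, -1.18, 0.0, 0.0, 1.0] [0.5095 0.2008 0.1293]
[0.0, -0.19, -0.07, -1.19, 0.0, 0.0, 1.0, 0.0, -0.2, -0.07, -1.18, 0.0, 0.0, 1.0, 0.0, -0.19, -0.07, -1.18, 0.0, 0.0, 1.0, 0.0, -0.19, -0.07, -1.18, 0.0, 0.0, 1.0, 0.0, -0.19, -0.07, -1.18, 0.0, 0.0, 1.0, 0.0, -0.2, -0.06, -1.18, 0.0, 0.0, 1.0, 0.0, -0.19, -0.07, -1.19, 0.0, 0.0, 1.0, 0.0, -0.19, -0.07, -1.18, 0.0, 0.0, 1.0] [0.4955 0.1926 0.131 ]
[0.0, -0.2, -0.07, -1.22, 0.0, 0.0, 1.0, 0.0, -0.2, -0.07, -1.22, 0.0, 0.0, 1.0, 0.0, -0.2, -0.07, -1.21, 0.0, 0.0, 1.0, 0.0, -0.19, -0.07, -1.22, 0.0, 0.0, 1.0, 0.0, -0.2, -0.07, -1.22, 0.0, 0.0, 1.0, 0.0, -0.2, -0.07, -1.22, 0.0, 0.0, 1.0, 0.0, -0.2, -0.07, -1.21, 0.0, 0.0, 1.0, 0.0, -0.2, -0.07, -1.22, 0.0, 0.0, 1.0] [0.509  0.2005 0.1294]
[0.0, -0.2, -0.07, -1.22, 0.0, 0.0, 1.0, 0.0, -0.19, -0.07, -1.22, 0.0, 0.0, 1.0, 0.0, -0.2, -0.07, -1.21, 0.0, 0.0, 1.0, 0.0, -0.2, -0.07, -1.22, 0.0, 0.0, 1.0, 0.0, -0.2, -0.07, -1.22, 0.0, 0.0, 1.0, 0.0, -0.2, -0.07, -1.22, 0.0, 0.0, 1.0, 0.0, -0.2, -0.07, -1.21, 0.0, 0.0, 1.0, 0.0, -0.19, -0.07, -1.22, 0.0, 0.0, 1.0] [0.4946 0.1921 0.131 ]
```

Gripped: the opening is 13.4 mm on a 14 mm rail. Now the first half of the swing.

Request:
arm_command --plan '[0, -0.2, -0.07, -1.2, 0, 0, 1, 0, -0.2, -0.07, -1.2, 0, 0, 1, 0, -0.2, -0.07, -1.2, 0, 0, 1, 0, -0.2, -0.07, -1.2, 0, 0, 1, 0, -0.2, -0.07, -1.2, 0, 0, 1, 0, -0.2, -0.07, -1.2, 0, 0, 1, 0, -0.2, -0.07, -1.2, 0, 0, 1, 0, -0.2, -0.07, -1.2, 0, 0, 1]'

```text
time: 14.42
tool_pos: [0.5094, 0.1997, 0.1299]
ee_rot: [2.975, 0.0, 2.101]
wrist_force: [-0.2, -0.2, -1.4]
width: 0.013
```

Request:
arm_command --plan '[0, -0.2, -0.07, -1.2, 0, 0, 1, 0, -0.2, -0.07, -1.2, 0, 0, 1, 0, -0.2, -0.07, -1.2, 0, 0, 1, 0, -0.2, -0.07, -1.2, 0, 0, 1, 0, -0.2, -0.07, -1.2, 0, 0, 1, 0, 0, 0, 0, 0, 0, 1]'

```text
time: 15.18
tool_pos: [0.5002, 0.1943, 0.1313]
ee_rot: [2.871, 0.0, 2.101]
wrist_force: [-1.0, 0.0, -1.8]
width: 0.0134
```

```bash
python3 look.py 15 scene wrist; python3 - <<'E'
from h import *
im=cv2.imread("pics/scene15.png")
a=cv2.resize(im[170:320,180:330],None,fx=4,fy=4,interpolation=cv2.INTER_CUBIC)
cv2.imwrite("pics/s15c.png",a)
E
```

```text
{'time': 15.175, 'tool_pos': [0.5002, 0.1943, 0.1313], 'ee_rot': [2.8709, 0.0001, 2.1005], 'wrist_force': [-0.966, 0.0051, -1.8433], 'width': 0.0134} [ 0.211 -0.108  1.753  0.089  1.24  -0.337]
```

View pics/s15c.png

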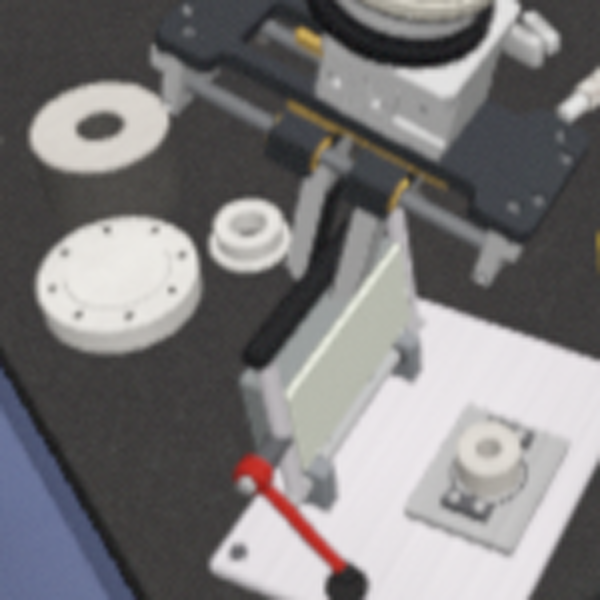

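View pics/wrist15.png

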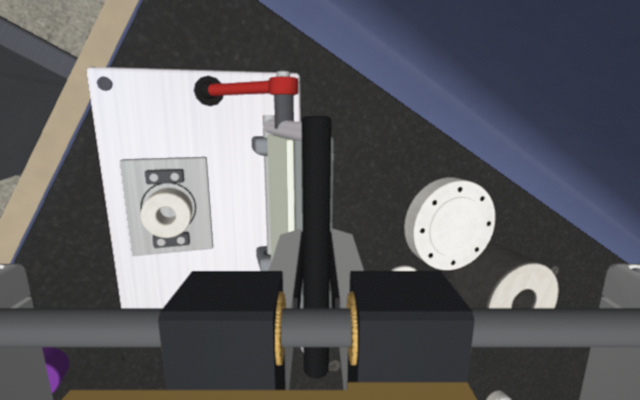

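Request:
arm_command --plan '[0, -0.2, -0.07, -1.2, 0, 0, 1, 0, -0.2, -0.07, -1.2, 0, 0, 1, 0, 0, 0, 0, 0, 0, 1]'

```text
time: 15.65
tool_pos: [0.4966, 0.1922, 0.1316]
ee_rot: [2.829, 0.0, 2.101]
wrist_force: [-0.6, -0.8, -0.7]
width: 0.0128
```

Request:
arm_command --plan '[0, -0.1, -0.03, -0.6, 0, 0, 1, 0, 0, 0, 0, 0, 0, 1]'

```text
time: 15.9
tool_pos: [0.4959, 0.1918, 0.1316]
ee_rot: [2.819, 0.0, 2.101]
wrist_force: [-1.4, -1.6, -0.8]
width: 0.013
```

Request:
arm_command --plan '[0, -0.1, -0.03, -0.6, 0, 0, 1, 0, 0, 0, 0, 0, 0, 1]'

```text
time: 16.15
tool_pos: [0.4951, 0.1913, 0.1316]
ee_rot: [2.808, 0.0, 2.101]
wrist_force: [-0.5, -0.3, -0.6]
width: 0.0133
```

Request:
arm_command --plan '[0, -0.1, -0.03, -0.6, 0, 0, 1, 0, 0, 0, 0, 0, 0, 1]'

```text
time: 16.4
tool_pos: [0.4942, 0.1908, 0.1316]
ee_rot: [2.797, 0.0, 2.101]
wrist_force: [-1.3, 0.0, -0.4]
width: 0.0131
```

```bash
python3 look.py 16 scene wrist; python3 - <<'E'
from h import *
import pickle
im=cv2.imread("pics/scene16.png")
a=cv2.resize(im[230:330,220:320],None,fx=6,fy=6,interpolation=cv2.INTER_CUBIC)
cv2.imwrite("pics/s16c.png",a)
im=cv2.imread("pics/wrist16.png")
cv2.imwrite("pics/w16c.png",cv2.resize(im[60:180,180:340],None,fx=4.5,fy=4.5,interpolation=cv2.INTER_CUBIC))
c=pickle.load(open("pics/cam16.pkl","rb"))["scene"]
hub=np.array([.046,0,.032])
for t in (.05,.02,0,-.01,-.03):
    ax=np.array([np.sin(t),0,np.cos(t)]);pv=hub+.045*ax+[0,.085,0];a=t-2.5
    q=pv+.068*np.array([np.sin(a),0,np.cos(a)]); print(t,q.round(4),((proj(c,st(q))-[220,230])*6).round(),((proj(c,st(pv))-[220,230])*6).round(),((proj(c,st(hub+.105*ax+[0,.068,0]))-[220,230])*6).round())
E
```

```text
{'time': 16.4, 'tool_pos': [0.4942, 0.1908, 0.1316], 'ee_rot': [2.7974, 0.0001, 2.1007], 'wrist_force': [-1.2624, 0.0078, -0.405], 'width': 0.0131} [ 0.187 -0.174  1.826  0.123  1.167 -0.373]
0.05 [0.0049 0.085  0.0246] [[273. 500.]] [[138. 354.]] [[138. 185.]]
0.02 [0.0051 0.085  0.0233] [[273. 502.]] [[142. 355.]] [[147. 188.]]
0 [0.0053 0.085  0.0225] [[272. 503.]] [[144. 356.]] [[153. 191.]]
-0.01 [0.0054 0.085  0.0221] [[272. 504.]] [[145. 357.]] [[156. 192.]]
-0.03 [0.0056 0.085  0.0213] [[272. 505.]] [[148. 358.]] [[162. 194.]]
```

View pics/s16c.png

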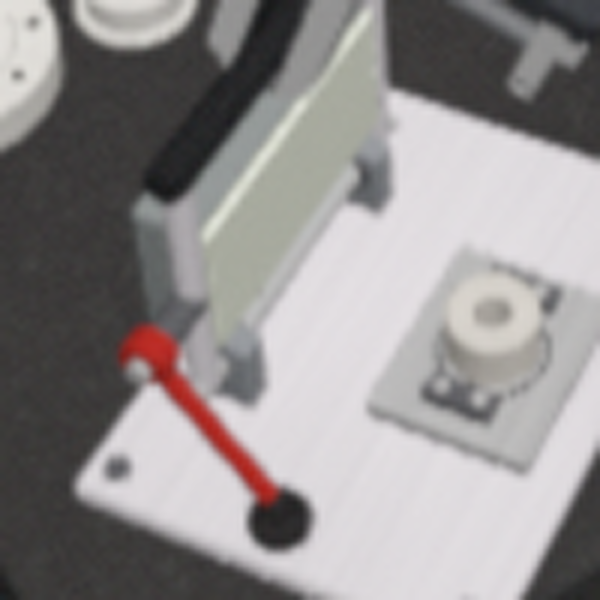

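View pics/w16c.png

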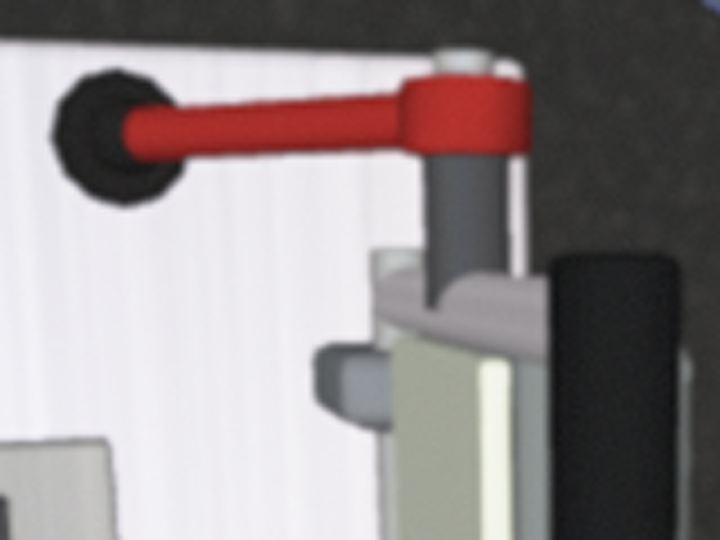

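Request:
arm_command --plan '[0, -0.1, 0, -0.6, 0, 0, 1, 0, 0, 0, 0, 0, 0, 1]'

```text
time: 16.75
tool_pos: [0.4936, 0.1904, 0.1316]
ee_rot: [2.786, 0.0, 2.101]
wrist_force: [-2.2, -0.6, 2.1]
width: 0.0132
```

Request:
arm_command --plan '[0, -0.1, 0, -0.6, 0, 0, 1, 0, 0, 0, 0, 0, 0, 1]'

```text
time: 17.0
tool_pos: [0.493, 0.1901, 0.1316]
ee_rot: [2.775, 0.0, 2.101]
wrist_force: [-2.0, -0.2, 3.4]
width: 0.0134
```

```bash
python3 - <<'E'
from h import *
for T,ro in [([.5226,.2074,.1257],-3.137),([.5094,.1997,.1299],2.975),([.5002,.1943,.1313],2.871),([.4966,.1922,.1316],2.829),([.4951,.1913,.1316],2.808),([.4942,.1908,.1316],2.797),([.4936,.1904,.1316],2.786),([.493,.1901,.1316],2.775)]:
    r=R.from_euler('xyz',[ro,0,2.101]);p=np.array(T)-r.apply([0,0,.006])
    s=R.from_euler('z',-YA).apply(p-ST)-[.046,0,.032];print((s*1000).round(1),"ang",np.arctan2(s[0],s[2]).round(4),np.hypot(s[0],s[2]).round(4))
E
python3 look.py 17 scene wrist; python3 - <<'E'
from h import *
im=cv2.imread("pics/scene17.png")
cv2.imwrite("pics/s17c.png",cv2.resize(im[230:330,220:320],None,fx=6,fy=6,interpolation=cv2.INTER_CUBIC))
E
```

```text
[33.  -0.9 99.7] ang 0.3195 0.105
[ 16.7  -0.9 103.8] ang 0.1593 0.1051
[  5.4  -0.9 105.1] ang 0.0514 0.1052
[  1.   -0.9 105.3] ang 0.0094 0.1053
[ -0.9  -0.9 105.3] ang -0.0083 0.1053
[ -2.   -0.9 105.2] ang -0.0187 0.1053
[ -2.7  -0.9 105.2] ang -0.0261 0.1053
[ -3.5  -0.9 105.2] ang -0.0331 0.1053
{'time': 17.0, 'tool_pos': [0.493, 0.1901, 0.1316], 'ee_rot': [2.775, 0.0003, 2.1006], 'wrist_force': [-1.9825, -0.19, 3.382], 'width': 0.0134} [ 0.18  -0.193  1.847  0.135  1.145 -0.384]
```

View pics/s17c.png

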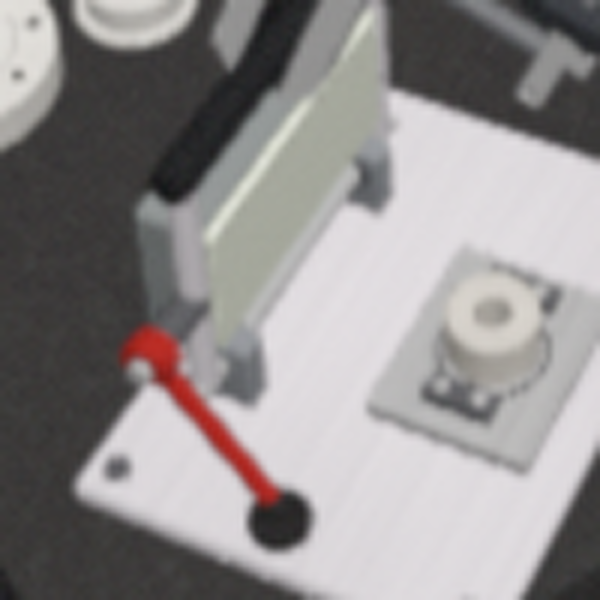

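Request:
arm_command --plan '[0, -0.1, 0, 0, 0, 0, 1, 0, 0, 0, 0, 0, 0, 1, 0, 0, 0, 0, 0, 0, 1]'

```text
time: 17.48
tool_pos: [0.4926, 0.1898, 0.1316]
ee_rot: [2.774, 0.0, 2.101]
wrist_force: [-1.2, 1.2, 5.7]
width: 0.0129
```

```bash
python3 - <<'E'
from bench import robot
o=robot.get_obs();print(o["wrist_force"].round(2),o["wrist_torque"].round(3),o["tool_pos"].round(4),o["qvel"].round(3))
E
```

```text
[-1.15  1.25  5.68] [0.143 0.176 0.136] [0.4926 0.1898 0.1316] [-0.001 -0.002 -0.001 -0.001 -0.001 -0.   ]
```

Request:
arm_command --plan '[0, 0.03, -0.09, 0, 0, 0, 1, 0, 0, 0, 0, 0, 0, 1, 0, 0, 0, 0, 0, 0, 1]'

```text
time: 17.85
tool_pos: [0.4921, 0.1895, 0.1316]
ee_rot: [2.776, 0.0, 2.101]
wrist_force: [-0.6, 1.5, 3.1]
width: 0.0128
```

```bash
python3 look.py 18 scene wrist; python3 - <<'E'
from h import *
import pickle
im=cv2.imread("pics/scene18.png")
cv2.imwrite("pics/s18c.png",cv2.resize(im[230:330,220:320],None,fx=6,fy=6,interpolation=cv2.INTER_CUBIC))
im=cv2.imread("pics/wrist18.png")
cv2.imwrite("pics/w18c.png",cv2.resize(im[60:180,180:340],None,fx=4.5,fy=4.5,interpolation=cv2.INTER_CUBIC))
E
```

```text
{'time': 17.85, 'tool_pos': [0.4921, 0.1895, 0.1316], 'ee_rot': [2.7761, 0.0001, 2.1007], 'wrist_force': [-0.6078, 1.4716, 3.1025], 'width': 0.0128} [ 0.18  -0.195  1.848  0.135  1.147 -0.385]
```

View pics/s18c.png

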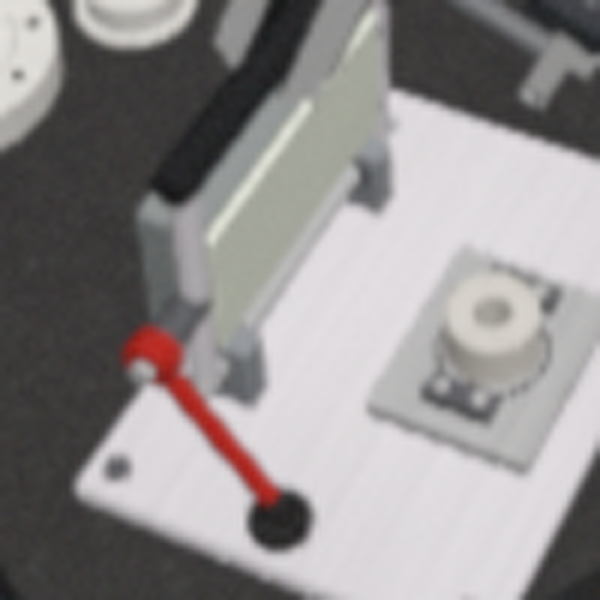

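View pics/w18c.png

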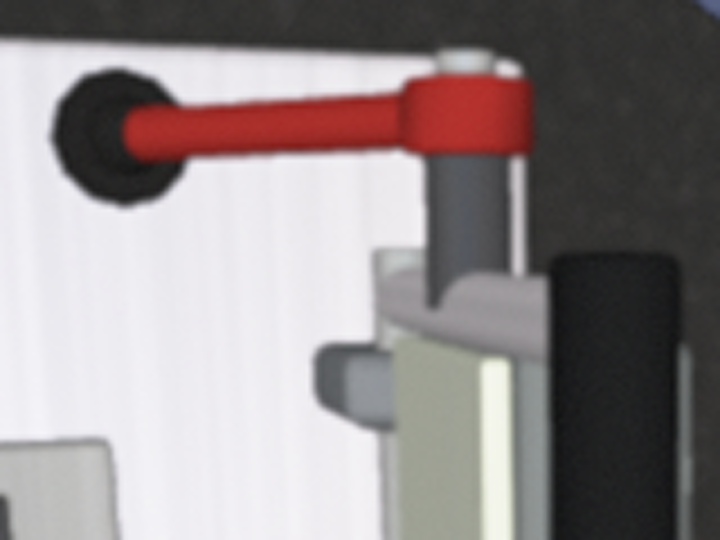

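```bash
python3 - <<'E'
from h import *
p=st([.08,0,.125]);r=sr(0)
def go(d,w):
    global p,r
    p=p+r.apply(np.array(d)/100);r=r*R.from_rotvec(np.radians([w,0,0]))
def show(m):
    e=np.array(m)-p; s=R.from_euler('z',-YA); print(p.round(4),"cmd st x,z",(s.apply(p-ST)*1000).round(1),"meas-cmd st mm",(s.apply(e)*1000).round(2),r.as_euler('xyz')[0].round(3))
for i in range(8): go([0,-.2,-.07],-1.2)
show([.5094,.1997,.1299])
for i in range(5): go([0,-.2,-.07],-1.2)
show([.5002,.1943,.1313])
for i in range(2): go([0,-.2,-.07],-1.2)
show([.4966,.1922,.1316])
for m in ([.4959,.1918,.1316],[.4951,.1913,.1316],[.4942,.1908,.1316]):
    go([0,-.1,-.03],-.6);show(m)
for m in ([.4936,.1904,.1316],[.493,.1901,.1316]): go([0,-.1,0],-.6);show(m)
go([0,-.1,0],0);show([.4926,.1898,.1316])
go([0,.03,-.09],0);show([.4921,.1895,.1316])
E
```

```text
[0.5089 0.2004 0.1294] cmd st x,z [ 63.7  -0.  129.4] meas-cmd st mm [ 0.02 -0.87  0.49] 2.974
[0.4999 0.1951 0.1308] cmd st x,z [ 53.1   0.  130.8] meas-cmd st mm [-0.14 -0.89  0.55] 2.869
[0.4962 0.193  0.131 ] cmd st x,z [ 48.9   0.  131. ] meas-cmd st mm [-0.08 -0.88  0.62] 2.827
[0.4953 0.1925 0.131 ] cmd st x,z [ 47.9   0.  131. ] meas-cmd st mm [ 0.16 -0.87  0.64] 2.817
[0.4944 0.1919 0.1309] cmd st x,z [ 46.8   0.  130.9] meas-cmd st mm [ 0.26 -0.9   0.68] 2.806
[0.4935 0.1914 0.1309] cmd st x,z [ 45.8   0.  130.9] meas-cmd st mm [ 0.27 -0.88  0.72] 2.796
[0.4927 0.1909 0.1305] cmd st x,z [ 44.8   0.  130.5] meas-cmd st mm [ 0.5  -0.92  1.06] 2.786
[0.4919 0.1905 0.1302] cmd st x,z [ 43.9   0.  130.2] meas-cmd st mm [ 0.76 -0.88  1.41] 2.775
[0.4911 0.19   0.1298] cmd st x,z [ 43.    0.  129.8] meas-cmd st mm [ 1.2  -0.93  1.77] 2.775
[0.4911 0.19   0.1308] cmd st x,z [ 42.9   0.  130.8] meas-cmd st mm [ 0.66 -0.94  0.82] 2.775
```

Request:
arm_command --plan '[0, -0.09, -0.04, -0.6, 0, 0, 1, 0, 0, 0, 0, 0, 0, 1, 0, 0, 0, 0, 0, 0, 1]'

```text
time: 18.32
tool_pos: [0.4911, 0.1889, 0.1316]
ee_rot: [2.766, 0.0, 2.101]
wrist_force: [2.1, 2.7, 2.4]
width: 0.0132
```

```bash
python3 - <<'E'
from bench import robot
o=robot.get_obs();print(o["wrist_force"].round(2),o["wrist_torque"].round(3),o["tool_pos"].round(4))
E
```

```text
[2.08 2.7  2.39] [ 0.277 -0.264  0.05 ] [0.4911 0.1889 0.1316]
```

Request:
arm_command --plan '[0, -0.09, -0.04, -0.6, 0, 0, 1, 0, 0, 0, 0, 0, 0, 1, 0, 0, 0, 0, 0, 0, 1]'

```text
time: 18.7
tool_pos: [0.4903, 0.1884, 0.1316]
ee_rot: [2.755, 0.0, 2.101]
wrist_force: [3.7, 3.4, 1.7]
width: 0.0134
```

```bash
python3 look.py 19 scene wrist side; python3 - <<'E'
from bench import robot
o=robot.get_obs();print(o["wrist_force"].round(2),o["wrist_torque"].round(3),o["tool_pos"].round(4))
E
```

```text
{'time': 18.7, 'tool_pos': [0.4903, 0.1884, 0.1316], 'ee_rot': [2.7554, 0.0002, 2.1006], 'wrist_force': [3.6713, 3.4485, 1.6976], 'width': 0.0134} [ 0.172 -0.214  1.869  0.146  1.127 -0.397]
[2.69 3.85 2.07] [ 0.413 -0.553  0.078] [0.4903 0.1884 0.1316]
```

```bash
python3 - <<'E'
from h import *
import pickle
ims=[]
for k in (13,16,19):
    im=cv2.imread(f"pics/scene{k}.png")[230:320,220:290]
    ims.append(cv2.resize(im,None,fx=3.7,fy=5,interpolation=cv2.INTER_CUBIC) if 0 else cv2.resize(im,None,fx=3.8,fy=3.8,interpolation=cv2.INTER_CUBIC))
cv2.imwrite("pics/cmp.png",np.hstack(ims))
im=cv2.imread("pics/wrist19.png")
cv2.imwrite("pics/w19c.png",cv2.resize(im[60:180,180:340],None,fx=4.5,fy=4.5,interpolation=cv2.INTER_CUBIC))
c=pickle.load(open("pics/cam19.pkl","rb"))["scene"]
hub=np.array([.046,0,.032])
for t in (.33,.02,0,-.02,-.04,-.06):
    ax=np.array([np.sin(t),0,np.cos(t)]);print(t,((proj(c,st(hub+.105*ax+[0,.068,0]))-[220,230])*3.8).round(1))
E
```

```text
0.33 [[ 36.8 105.6]]
0.02 [[ 92.9 119.4]]
0 [[ 96.7 120.8]]
-0.02 [[100.6 122.2]]
-0.04 [[104.5 123.8]]
-0.06 [[108.4 125.4]]
```

View pics/cmp.png

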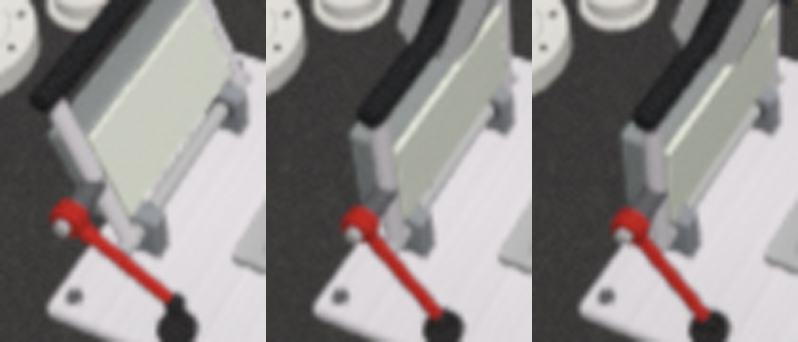

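View pics/w19c.png

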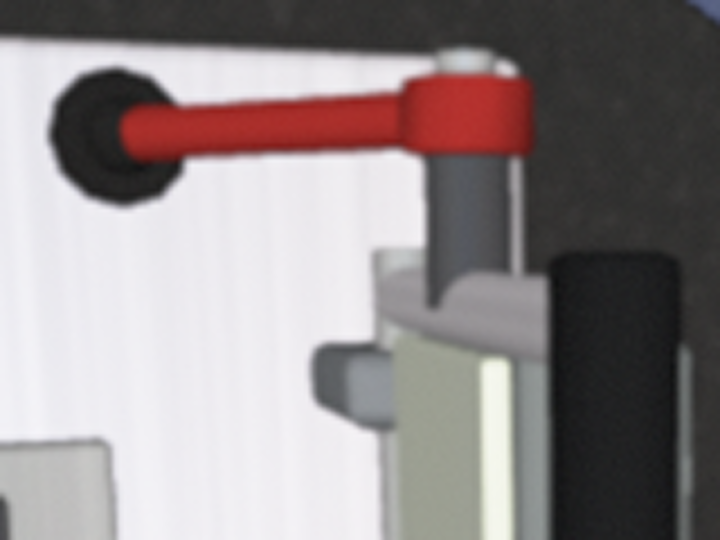

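```bash
python3 - <<'E'
from h import *
ref=cv2.imread("pics/scene16.png")
def up(k): 
    im=cv2.imread(f"pics/scene{k}.png");return cv2.resize(im,None,fx=8,fy=8,interpolation=cv2.INTER_CUBIC)
R0=up(16);x0,y0,x1,y1=[8*v for v in (240,255,262,275)]
for name,b in (("railend",(240,252,256,268)),("pivot",(236,280,252,298)),("plate/ring",(292,270,316,300)),("leg",(255,296,272,314))):
    a=[8*v for v in b];t=R0[a[1]:a[3],a[0]:a[2]]
    for k in (17,18,19):
        I=up(k)[a[1]-32:a[3]+32,a[0]-32:a[2]+32];m=cv2.matchTemplate(I,t,cv2.TM_CCOEFF_NORMED);_,v,_,l=cv2.minMaxLoc(m);print(name,k,(np.array(l)-32)/8,round(v,3))
E
```

```text
railend 17 [0.75  0.125] 0.996
railend 18 [1.125 0.375] 0.993
railend 19 [2.125 0.875] 0.978
pivot 17 [0.125 0.   ] 0.995
pivot 18 [0.375 0.   ] 0.986
pivot 19 [0.75  0.125] 0.964
plate/ring 17 [0. 0.] 1.0
plate/ring 18 [0. 0.] 1.0
plate/ring 19 [0. 0.] 1.0
leg 17 [0.125 0.125] 0.997
leg 18 [0.125 0.125] 0.998
leg 19 [0.125 0.   ] 0.995
```

Request:
arm_command --plan '[0, 0.1, 0.04, 0.4, 0, 0, 1, 0, 0.1, 0.04, 0.4, 0, 0, 1, 0, 0.09, 0.03, 0.4, 0, 0, 1, 0, 0, 0, 0, 0, 0, 1, 0, 0, 0, 0, 0, 0, 1]'

```text
time: 19.48
tool_pos: [0.4925, 0.1898, 0.1316]
ee_rot: [2.778, 0.0, 2.101]
wrist_force: [-0.6, 1.0, 4.9]
width: 0.013
```

```bash
python3 look.py 20 scene wrist; python3 - <<'E'
from h import *
from bench import robot
o=robot.get_obs();print(o["wrist_force"].round(2))
s=R.from_euler('z',-YA);print((s.apply(o["tool_pos"]-ST)*1000).round(2),s.apply(o["wrist_force"]).round(2))
def up(k): 
    im=cv2.imread(f"pics/scene{k}.png");return cv2.resize(im,None,fx=8,fy=8,interpolation=cv2.INTER_CUBIC)
R0=up(16)
for name,b in (("railend",(240,252,256,268)),("pivot",(236,280,252,298))):
    a=[8*v for v in b];t=R0[a[1]:a[3],a[0]:a[2]]
    for k in (15,20):
        I=up(k)[a[1]-64:a[3]+64,a[0]-64:a[2]+64];m=cv2.matchTemplate(I,t,cv2.TM_CCOEFF_NORMED);_,v,_,l=cv2.minMaxLoc(m);print(name,k,(np.array(l)-64)/8,round(v,3))
E
```

```text
{'time': 19.475, 'tool_pos': [0.4925, 0.1898, 0.1316], 'ee_rot': [2.7779, 0.0002, 2.101], 'wrist_force': [-0.57, 0.9653, 4.8863], 'width': 0.013} [ 0.181 -0.192  1.845  0.134  1.148 -0.384]
[-1.46  0.86  5.08]
[ 44.09  -0.91 131.58] [-0.82  1.48  5.08]
railend 15 [-3.25 -1.25] 0.97
railend 20 [1.   0.25] 0.992
pivot 15 [-0.875 -0.125] 0.938
pivot 20 [0.25 0.  ] 0.991
```

Request:
arm_command --plan '[0, 0.22, 0, 0.8, 0, 0, 1, 0, 0, -0.05, 0, 0, 0, 1, 0, 0, 0, 0, 0, 0, 1, 0, 0, 0, 0, 0, 0, 1]'

```text
time: 20.08
tool_pos: [0.4936, 0.1905, 0.1316]
ee_rot: [2.794, -0.0, 2.101]
wrist_force: [-1.3, -0.8, 0.1]
width: 0.0131
```

```bash
cat > fo.py <<'E'
from h import *
from bench import robot,cams
s=R.from_euler('z',-YA);F=[];X=[];Tq=[]
for i in range(6):
    o=robot.get_obs();F.append(s.apply(o["wrist_force"]));X.append(s.apply(o["tool_pos"]-ST)*1000);Tq.append(s.apply(o["wrist_torque"]));cams.snapshot("side")
print(o["time"].round(2),np.mean(X,0).round(2),np.mean(F,0).round(2),np.std(F,0).round(2),np.mean(Tq,0).round(3),o["ee_rot"][0].round(4))
E
python3 fo.py
```

```text
Traceback (most recent call last):
  File "fo.py", line 6, in <module>
    print(o["time"].round(2),np.mean(X,0).round(2),np.mean(F,0).round(2),np.std(F,0).round(2),np.mean(Tq,0).round(3),o["ee_rot"][0].round(4))
          ^^^^^^^^^^^^^^^
AttributeError: 'float' object has no attribute 'round'
```

Request:
arm_command --plan '[0, -0.09, -0.04, -0.5, 0, 0, 1, 0, 0, 0, 0, 0, 0, 1, 0, 0, 0, 0, 0, 0, 1]'

```text
time: 20.75
tool_pos: [0.4928, 0.19, 0.1317]
ee_rot: [2.784, -0.0, 2.101]
wrist_force: [0.9, -2.0, -6.4]
width: 0.0129
```

```bash
python3 fo.py
```

```text
Traceback (most recent call last):
  File "fo.py", line 6, in <module>
    print(o["time"].round(2),np.mean(X,0).round(2),np.mean(F,0).round(2),np.std(F,0).round(2),np.mean(Tq,0).round(3),o["ee_rot"][0].round(4))
          ^^^^^^^^^^^^^^^
AttributeError: 'float' object has no attribute 'round'
```

Request:
arm_command --plan '[0, -0.09, -0.04, -0.5, 0, 0, 1, 0, 0, 0, 0, 0, 0, 1, 0, 0, 0, 0, 0, 0, 1]'

```text
time: 21.42
tool_pos: [0.492, 0.1896, 0.1317]
ee_rot: [2.776, -0.0, 2.101]
wrist_force: [2.2, -1.4, -12.9]
width: 0.0128
```

```bash
python3 fo.py
```

```text
Traceback (most recent call last):
  File "fo.py", line 6, in <module>
    print(o["time"].round(2),np.mean(X,0).round(2),np.mean(F,0).round(2),np.std(F,0).round(2),np.mean(Tq,0).round(3),o["ee_rot"][0].round(4))
          ^^^^^^^^^^^^^^^
AttributeError: 'float' object has no attribute 'round'
```

```bash
sed -i 's/o\["time"\].round(2)/round(float(o["time"]),2)/' fo.py; python3 - <<'E'
from h import *
p=np.array([42.9,0,130.8]);a=np.pi-2.775+0
def go(d,w):
    global p,a
    c,s=np.cos(a),np.sin(a);y=np.array([c,0,s]);z=np.array([s,0,-c])
    p=p+10*(d[1]*y+d[2]*z);a-=np.radians(w);print(p.round(2),round(np.pi-a,3))
for d,w in [((0,-.09,-.04),-.6)]*2+[((0,.1,.04),.4)]*2+[((0,.09,.03),.4),((0,.22,0),.8),((0,0,-.05),0)]+[((0,-.09,-.04),-.5)]*2: go(d,w)
E
python3 fo.py
```

```text
[ 41.92   0.   130.85] 2.765
[ 40.93   0.   130.89] 2.754
[ 42.01   0.   130.9 ] 2.761
[ 43.09   0.   130.9 ] 2.768
[ 44.03   0.   130.95] 2.775
[ 46.09   0.   131.74] 2.789
[ 45.91   0.   132.21] 2.789
[ 44.93   0.   132.27] 2.78
[ 43.95   0.   132.33] 2.772
21.98 [ 43.56  -0.81 131.77] [  1.1   -3.28 -16.64] [0.47 0.27 0.88] [-0.592  1.127 -0.214] 2.7758
```

Request:
arm_command --plan '[0, 0.04, 0.08, 0, 0, 0, 1, 0, 0, 0, 0, 0, 0, 1, 0, 0, 0, 0, 0, 0, 1, 0, 0, 0, 0, 0, 0, 1, 0, 0, 0, 0, 0, 0, 1, 0, 0, 0, 0, 0, 0, 1]'

```text
time: 22.78
tool_pos: [0.4929, 0.1901, 0.1319]
ee_rot: [2.774, -0.0, 2.101]
wrist_force: [1.5, -2.2, -18.2]
width: 0.0131
```

```bash
python3 fo.py
```

```text
23.02 [ 44.63  -0.8  131.89] [ -0.02  -3.   -18.82] [0.34 0.27 0.4 ] [-0.572  1.568 -0.188] 2.7744
```

Request:
arm_command --plan '[0, -0.01, 0.03, 0, 0, 0, 1, 0, 0, 0, 0, 0, 0, 1, 0, 0, 0, 0, 0, 0, 1, 0, 0, 0, 0, 0, 0, 1, 0, 0, 0, 0, 0, 0, 1, 0, 0, 0, 0, 0, 0, 1, 0, 0, 0, 0, 0, 0, 1, 0, 0, 0, 0, 0, 0, 1]'

```text
time: 24.08
tool_pos: [0.4932, 0.1903, 0.1319]
ee_rot: [2.774, -0.0, 2.101]
wrist_force: [0.4, -2.6, -18.9]
width: 0.0128
```

```bash
python3 fo.py
```

```text
24.32 [ 44.89  -0.8  131.89] [ -0.77  -2.24 -19.14] [0.32 0.23 0.32] [-0.454  1.648 -0.145] 2.7737
```

Request:
arm_command --plan '[0, -0.015, 0.025, 0, 0, 0, 1, 0, 0, 0, 0, 0, 0, 1, 0, 0, 0, 0, 0, 0, 1, 0, 0, 0, 0, 0, 0, 1, 0, 0, 0, 0, 0, 0, 1, 0, 0, 0, 0, 0, 0, 1]'

```text
time: 25.12
tool_pos: [0.4934, 0.1904, 0.1319]
ee_rot: [2.773, 0.0, 2.101]
wrist_force: [0.5, -1.6, -17.4]
width: 0.0131
```

```bash
python3 fo.py
```

```text
25.38 [ 45.09  -0.84 131.96] [  0.19  -1.45 -17.42] [0.48 0.65 0.29] [-0.27   1.324 -0.098] 2.773
```

Request:
arm_command --plan '[0, -0.06, 0.03, 0, 0, 0, 1, 0, 0, 0, 0, 0, 0, 1, 0, 0, 0, 0, 0, 0, 1, 0, 0, 0, 0, 0, 0, 1, 0, 0, 0, 0, 0, 0, 1, 0, 0, 0, 0, 0, 0, 1]'

```text
time: 26.18
tool_pos: [0.4932, 0.1902, 0.1319]
ee_rot: [2.772, 0.0, 2.101]
wrist_force: [0.3, 0.5, -11.0]
width: 0.0129
```

```bash
python3 fo.py
```

```text
26.43 [ 44.92  -0.89 131.91] [ -0.04   0.74 -11.39] [0.61 0.45 0.72] [0.003 0.951 0.02 ] 2.7721
```

Request:
arm_command --plan '[0, -0.05, 0.045, 0, 0, 0, 1, 0, 0, 0, 0, 0, 0, 1, 0, 0, 0, 0, 0, 0, 1, 0, 0, 0, 0, 0, 0, 1, 0, 0, 0, 0, 0, 0, 1, 0, 0, 0, 0, 0, 0, 1]'

```text
time: 27.22
tool_pos: [0.4933, 0.1902, 0.1318]
ee_rot: [2.771, 0.0, 2.101]
wrist_force: [-1.5, 2.0, -2.2]
width: 0.0127
```

```bash
python3 fo.py
```

```text
27.48 [ 44.95  -0.92 131.81] [-0.77  2.67 -0.98] [0.43 0.21 0.98] [0.389 0.42  0.166] 2.771
```

```bash
python3 look.py 21 scene wrist; python3 - <<'E'
from h import *
import pickle
def up(k): 
    im=cv2.imread(f"pics/scene{k}.png");return cv2.resize(im,None,fx=8,fy=8,interpolation=cv2.INTER_CUBIC)
def mt(k0,k,b,m0=64):
    a=[8*v for v in b];t=up(k0)[a[1]:a[3],a[0]:a[2]]
    I=up(k)[a[1]-m0:a[3]+m0,a[0]-m0:a[2]+m0];m=cv2.matchTemplate(I,t,cv2.TM_CCOEFF_NORMED);_,v,_,l=cv2.minMaxLoc(m);return (np.array(l)-m0)/8,round(v,3)
for k in (17,18,19,20,21): print(k,mt(16,k,(240,252,256,268)),mt(16,k,(236,280,252,298)))
for k in (16,19,21): print("13->",k,mt(13,k,(227,247,240,264),200),mt(13,k,(232,280,246,296),120))
c=pickle.load(open("pics/cam21.pkl","rb"))["scene"]
hub=np.array([.046,0,.032])
f=lambda t,L,y:proj(c,st(hub+L*np.array([np.sin(t),0,np.cos(t)])+[0,y,0]))[0]
for t in (.03,0,-.01,-.02,-.03,-.05): print(t,(f(t,.105,.068)-f(.33,.105,.068)).round(2),(f(t,.045,.089)-f(.33,.045,.089)).round(2))
E
```

```text
{'time': 27.525, 'tool_pos': [0.4933, 0.1902, 0.1318], 'ee_rot': [2.771, 0.0004, 2.1008], 'wrist_force': [-1.2604, 3.0259, 0.5473], 'width': 0.0135} [ 0.179 -0.195  1.849  0.137  1.141 -0.386]
17 (array([0.75 , 0.125]), 0.996) (array([0.125, 0.   ]), 0.995)
18 (array([1.125, 0.375]), 0.993) (array([0.375, 0.   ]), 0.986)
19 (array([2.125, 0.875]), 0.978) (array([0.75 , 0.125]), 0.964)
20 (array([1.  , 0.25]), 0.992) (array([0.25, 0.  ]), 0.991)
21 (array([0.625, 0.125]), 0.998) (array([0.125, 0.   ]), 0.996)
13-> 16 (array([20.625, -2.625]), 0.858) (array([6.25 , 1.375]), 0.442)
13-> 19 (array([9.625, 5.75 ]), 0.868) (array([7.125, 1.75 ]), 0.407)
13-> 21 (array([8.75 , 5.875]), 0.861) (array([6.375, 1.375]), 0.431)
0.03 [14.27  3.45] [5.95 1.67]
0 [15.79  4.  ] [6.58 1.91]
-0.01 [16.3   4.19] [6.79 2.  ]
-0.02 [16.8   4.39] [7.   2.09]
-0.03 [17.32  4.59] [7.21 2.17]
-0.05 [18.34  5.  ] [7.63 2.35]
```

```bash
python3 - <<'E'
from h import *
a=[]
for k in (13,16,21):
    im=cv2.imread(f"pics/scene{k}.png")[235:285,222:262]
    a.append(cv2.convertScaleAbs(cv2.resize(im,None,fx=6.5,fy=10,interpolation=cv2.INTER_CUBIC),alpha=1.6,beta=0))
cv2.imwrite("pics/cmp2.png",np.hstack(a))
E
```

```text
(no output)
```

View pics/cmp2.png

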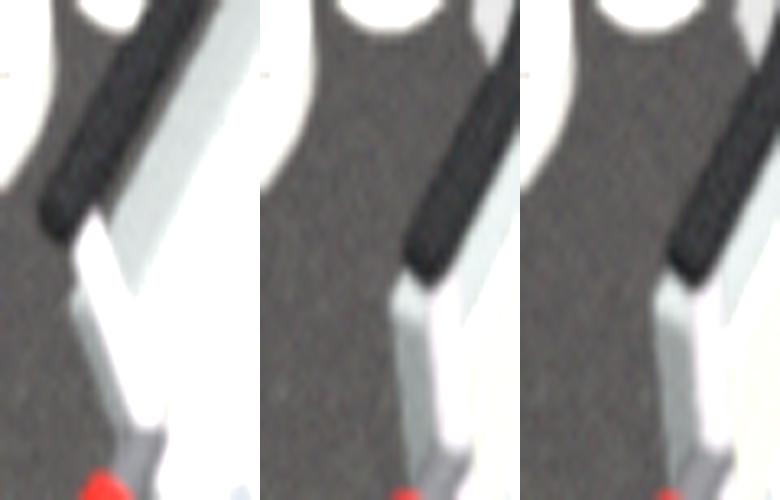

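Request:
arm_command --plan '[0, 0, 0, 0, 0, 0, 1, 0, 0, 0, 0, 0, 0, 1, 0, 0, 0, 0, 0, 0, 1, 0, 0, 0, 0, 0, 0, 1, 0, 0, 0, 0, 0, 0, 1, 0, 0, 0, 0, 0, 0, 1, 0, 0, 0, 0, 0, 0, 1, 0, 0, 0, 0, 0, 0, 1]'

```text
time: 28.62
tool_pos: [0.4933, 0.1902, 0.1318]
ee_rot: [2.771, 0.0, 2.101]
wrist_force: [-3.1, 2.6, 4.6]
width: 0.0131
```

```bash
python3 fo.py
```

```text
28.88 [ 44.94  -0.95 131.76] [-0.78  4.08  5.22] [0.49 0.39 0.39] [ 0.617 -0.057  0.244] 2.7711
```

Request:
arm_command --plan '[0.01, -0.03, -0.03, 0, 0, 0, 1, 0, 0, 0, 0, 0, 0, 1, 0, 0, 0, 0, 0, 0, 1, 0, 0, 0, 0, 0, 0, 1, 0, 0, 0, 0, 0, 0, 1, 0, 0, 0, 0, 0, 0, 1, 0, 0, 0, 0, 0, 0, 1, 0, 0, 0, 0, 0, 0, 1]'

```text
time: 29.92
tool_pos: [0.4929, 0.1899, 0.1317]
ee_rot: [2.771, 0.001, 2.101]
wrist_force: [-1.4, 3.0, 5.5]
width: 0.0131
```

```bash
python3 fo.py
```

```text
30.18 [ 44.5   -0.94 131.75] [0.01 3.77 5.74] [0.53 0.55 0.54] [ 0.577 -0.188  0.247] 2.7713
```

```bash
python3 look.py 22 scene wrist; python3 - <<'E'
from h import *
im=cv2.imread("pics/scene22.png")
cv2.imwrite("pics/s22c.png",cv2.resize(im[150:330,170:350],None,fx=3.3,fy=3.3,interpolation=cv2.INTER_CUBIC))
E
```

```text
{'time': 30.225, 'tool_pos': [0.4929, 0.1899, 0.1317], 'ee_rot': [2.7713, 0.0006, 2.1007], 'wrist_force': [-1.304, 3.183, 5.5876], 'width': 0.013} [ 0.179 -0.196  1.85   0.137  1.141 -0.386]
```

View pics/s22c.png

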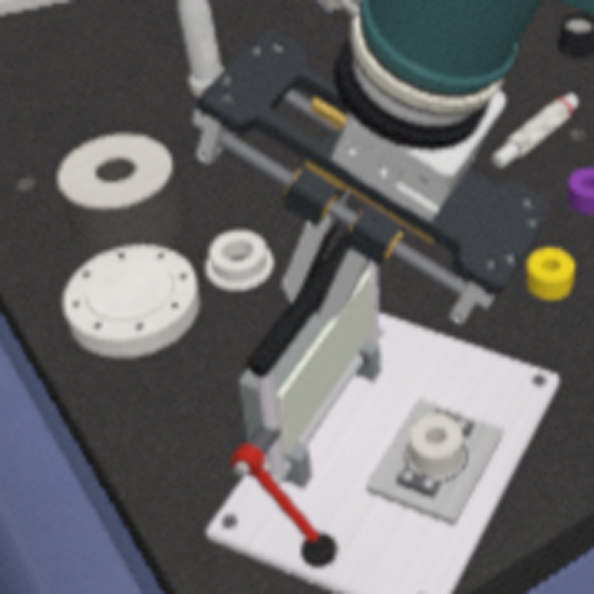

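View pics/wrist22.png

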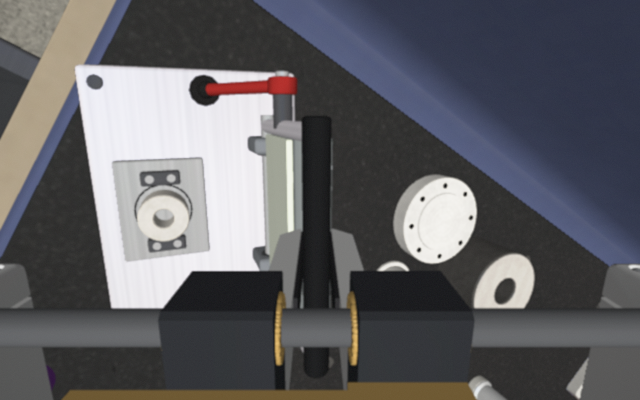

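The pictures show the panel upright and the leg's foot on its pad (scene crop about (318,548)). The ring sits centred between the stops and the rail is held. I'm handing in.

```bash
python3 -c "
from bench import close_job
print(close_job())"
```

```text
the job is handed in; nothing more can be done
None
```

All three steps were done in the order asked, and I handed the job in at about 30 s with the gripper still holding the rail. No verdict was reported.

- **Ring:** it lies flat between the two stops and is let go. It measured about 0.7 mm off the centre of the target circle.
- **Leg:** I pushed it past its dead centre from behind and it dropped to its stop. The toe was seen within about 1 pixel of where it should be when fully down.
- **Panel:** I swung it up by the gripped rail. The last pictures show it upright with the leg's foot on its pad.

**Checks that disagreed or were not clean:**
- **Panel angle:** the arm's own readings put it near -0.02 rad and the pictures near -0.015 rad. The leg should stop it at about -0.01. It may be pressed a few milliradians into the soft stop.
- **Overshoot:** while feeling for the stop I pushed the panel to between -0.035 and -0.05 rad with about 5 N, then backed off.
- **Wrist force:** correcting the height, I pulled up on the rail with up to 19 N. At hand-in the force was about 6 N up and 4 N sideways, and no longer rising noticeably.

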